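Load a flange into the marking nest

TASK

Load the part with the oblong flange and square boss from the tray into the marking nest: use its long edge to draw the sprung curved arm back, lower the part flat onto the pad with its other long edge against the fence, and let the arm press it there. Then slide it along the fence, under the arm's pressure, until it bears firmly on the end stop, and let go. Work gently by feel, so that the end stop and the sprung arm are never loaded with 15 N nor the fence and pad with 25 N, and leave the other two parts and the small key where they lie.

Things in the scene. Friction and masses are not known exactly. Their poses are not given: they have to be found in the camera images.
- flange: the part to load, about 0.16 kg: the only one with an oblong flange and a square boss. Flange 48 (own x) x 90 (own y) x 8 mm thick; on its middle a boss 26 x 26 mm, its sides parallel to the flange's, its top 44 mm above the underside. Origin: centre of the underside; z up. Same when turned half round. Starts flat in the tray, long side across it. Hold it with the fingertips 16 mm or more above its underside
- tray: low blue plastic tray, 140 (x) x 310 mm (y), fixed to the bench, walls 4 mm thick and 22 mm high, floor 4 mm thick; three parts stand in a row along its y, 95 mm apart, in any order. Origin: centre of the underside
- nest: the marking nest: aluminium sub-plate 170 (x) x 230 (y) x 12 mm fixed to the bench, carrying pad, fence, stop and sprung arm. Origin: centre of the underside; +x points square to the fence and towards it, +y along the fence and away from the end stop, z up. 'Nest x, y' below are in this frame
- pad: flat ground steel pad on which the part lies: nest x -46 to +30 mm, y -85 to +65 mm, 6 mm thick, its top 18 mm above the nest's underside. Origin: at nest x = y = 0, 12 mm above the nest's underside
- fence: the fixed edge: steel bar 120 mm long (nest y -60 to +60 mm), 18 mm wide, on the +x side of the pad, rising only 5 mm above the pad. Origin: on its working face (nest x = +30 mm), mid length, 12 mm above the nest's underside
- fence_face (a point): foot of the fence's working face where it meets the pad, mid length (nest x = +30 mm, y = 0, z = 18 mm). The part lies on its -x side, long edge on the face
- stop: the end stop: steel block 20 x 25 x 12 mm with a round button facing +y, clamped on the pad at its -y end; its place along y differs from job to job. Origin: on the button's contact face, on which the part's short end must bear, at pad height, at the middle of the seated part's width (nest x = +6 mm); the button's centre is 6 mm above the pad
- clip: the sprung curved arm: bent flat bar on a vertical pivot at nest x -24, y +85 mm, reaching 86 mm in -y to a round nose; stands 1 to 15 mm above the pad. Origin: on the pivot axis. At rest its nose is in the part's place, 12 mm too near the fence; pushed towards -x it draws back against its spring (4 N at rest, 7 N at 12 mm, 10 N at 24 mm, hard end at 35 mm)
- clip_nose (a point): axis of the arm's round nose (radius 6 mm, 14 mm tall), at mid height, 8 mm above the pad; at rest at nest x = -12 mm, y = 0
- round_part: bystander: aluminium part with a round flange 62 mm across and a round boss 28 mm across, 40 mm high in all; in the tray
- square_part: bystander: aluminium part with a square flange 58 x 58 mm and a round boss 30 mm across, 38 mm high in all; in the tray
- hex_key: bystander: small L-shaped steel key, 70 mm long, lying on the near corner of the nest's sub-plate (its -x, -y corner)
There are look-alikes about, which are no part of the job. Leave any green look-alike of the flange alone.

How it is judged (in metres and radians):
On the way:
1. the part, lying on the pad behind the fence with the arm pressing on it, is pushed home against the end stop (z of flange in the frame of fence_face below 0.0015 m and angle between flange's own z axis and vertical below 0.03 rad and x of flange in the frame of fence_face between -0.0255 and -0.0225 m and angle between the y axis of flange and the y axis of nest, either way round below 0.03 rad and contact force between flange and clip above 2 N and contact force between flange and stop above 2.5 N), for 0.1 s.
At the end, for the whole second after the job is handed in: The oblong part lies flat on the pad (within 1.5 mm and 0.03 rad), its long edge on the fence (within 1.5 mm and 0.03 rad) and its short end on the stop (gap under 1.5 mm), the sprung arm pressing on it with more than 2 N, released and at rest (z of flange in the frame of fence_face below 0.0015 m and angle between flange's own z axis and vertical below 0.03 rad and x of flange in the frame of fence_face between -0.0255 and -0.0225 m and angle between the y axis of flange and the y axis of nest, either way round below 0.03 rad and y of flange in the frame of stop below 0.0465 m and contact force between flange and clip above 2 N and linear speed of flange below 0.01 m/s); the robot touches nothing.
It fails at once if the part is pushed at the end stop, or the sprung arm is pushed by the part or the robot's fingers, with more than 15 N (contact force between flange and stop above 15 N or contact force between any of flange, the fingers and clip above 15 N).
It fails at once if the part is pressed on the fence or the pad with more than 25 N (contact force between flange and fence above 25 N or contact force between flange and pad above 25 N).
It fails at once if another part or the key is moved by more than 30 mm (distance of any of round_part, square_part, hex_key from where it was at the start of the episode above 0.03 m).
It also fails if it takes over 72 s, if anything falls off the work surface, if the arm or the gripper's body presses on something with over 40 N, if the wrist force passes 120 N, or if a joint passes its speed limit or range.

ROBOT

A 6-joint arm with a two-finger parallel gripper is mounted at the origin on the work surface. World frame = base frame: x ahead of the robot, y to its left, z up, the work surface at z = 0. Lengths are in mm, angles in rad, forces in N, time in s.
With the tool pointing down it reaches from about 350 to 875 mm from the base axis. Payload 4.2 kg.
Tool frame: the origin (TCP) lies on the mounting face of the last link; the fingertips stand 173 mm ahead of it and the grasp point (between the pads) lies 155 mm ahead of it; z points along the fingers, y is the direction in which the jaws open and shut (so a half turn about z gives the same grasp; the last joint's range is limited). The gripper opens to 85 mm and grips with 20 to 120 N. Pads are 22 mm wide; open, the fingers measure 114 mm over their backs; the gripper's body (76 mm by 85 mm) begins 54 mm behind the grasp point. The pads swing forward as they close: fully open they stand 13 mm farther back than shut.
Start: joints at [1.523, 0.385, 0.008, 0, -1.194, -0.259], TCP at [188.724, 595.805, 404.712] pointing down, gripper open.
Joint ranges: [-3.14, 3.14], [-1.21, 2.06], [-1.07, 1.41], [-3.16, 2.05], [-2.99, -0.16], [-3.1, 3.1]. Speed limits (rad/s): [2.79, 2.79, 3.14, 3.14, 3.14, 3.14].

INTERFACE

Orientations are given as a 3x3 rotation matrix whose columns are the frame's x, y, z axes.
In Python, from cell import env gives the robot as it stands.
- The arm moves only by the tool arm_command, never from a script. Its arguments are lists of equal length, an entry for each row: "jaw": the opening in per cent of the stroke, from 0 (shut) to 100 (fully open); "slide": the shift along the tool's x, y, z as a fraction of full scale, a list of three; "dr": the turn, a rotation vector about the tool's x, y, z as a fraction of full scale, a list of three. A call has exactly 5 rows; each row is the pose to reach, as a shift and turn from the pose commanded when the call began, along the tool's axes at that moment, turning the shorter way round; what a row does not reach only later rows make up. Full scale, the value 1, is 0.5 m for a shift and pi rad for a turn. A row lasts 1/10 s, in which the tool goes at most 50 mm and 8.59 degrees, less where a joint would pass 70% of its speed; a pose out of reach is approached as far as the arm can. A call with a number of a shift or a turn outside -1 to 1 is refused whole. A call with a gripper value outside its range is refused whole. The fingers move at their own pace and stop on an object; "squeeze" is the grip in N (left out, the last holds). Time passes only in rows, so rows that repeat a pose let the fingers close, or fill a call up. It gives the time, the measured TCP pose, the force and the opening at its end, in the units of the state.
- env.observe(): the state, without advancing time (a new reading comes with each control period).
- env.capture(name): name is "scene" or "top" or "wrist"; returns the picture (480x640x3 uint8, blue, green, red); there is no depth.
- env.calibration(name): a dict with "camera_matrix" (3x3 intrinsics, pixels), "k1" (the pictures are not rectified: a ray, as slopes to the right and down, at radius r is drawn at 1 + k1 r^2 times it, then the intrinsics apply), "rvec" (rotation vector, rad) and "tvec" (3), from world to camera coordinates, as OpenCV has them. Camera axes: x right, y down, z forward; pixel columns grow to the right and rows downward; lengths in mm; the calibration is good to about 2 mm. A picture is of the moment at which its call begins: read the wrist's pose just before it. calibration takes no time and is no camera call; for the wrist camera it gives the pose at the moment of the call.
- env.finish_job(): hands the job in, once; it reports no verdict.
Trained networks look in the newest picture that a camera, given by its name, has taken for a name from the list of things; names that differ only in an ending like _2 or _b are one class to them, and where a whole thing is asked for, a point or a joint stands for the part that bears it (a point fixed in the world has none). Each returns a list of dicts, best first, with "confidence" (0 to 1); they miss things now and then, are a little off and sometimes report something else, mostly with a low value. They report only what shows in the picture. A call takes as long as a camera call. They do not tell look-alikes from the thing itself.
- env.cut_out(label, camera): "region" (480x640 bool, what is visible of it).
- env.tip_of(label, camera): "location" ([x, y, z] in mm, in world coordinates, good to about 4 mm: a listed point, or the origin of a listed thing).
The state is a dict: "time_s": time; "joints": joint angles; "qvel": joint speeds; "joint_efforts": joint torques, N m; "ee_pos": TCP position; "ee_rot": TCP orientation; "wrist_force": force on the tool from outside, world axes, zero at the start; "torque": the same for the moment, N m; "opening": finger opening in mm.
Only numpy, scipy, OpenCV 4.12 (cv2) and the standard library are available. Lean on these libraries where they do the work, as an engineer would, in place of code of your own. Each camera call takes 0.05 s, during which the arm holds its last target.

## Working session

There is one attempt and no reset: what is moved stays moved. The work goes in short steps, Python scripts to look and compute and a tool call to move; the robot and the scene stay as the last step left them, time stands still between calls to the robot, and variables do not carry over. Pictures are saved under pics/ and viewed, and the job is handed in when it is done.

Besides the shell and the picture viewer there is one more tool, called after ">>>" by a JSON object that holds its "method" and its "body", one argument or row to a line. arm_command: Moves the arm, as the interface text tells. Shift numbers are shares of 0.5 m and turn numbers shares of pi rad, none past 1 either way. Its arguments: {"type":"object","properties":{"jaw":{"type":"array"},"slide":{"type":"array"},"dr":{"type":"array"},"squeeze":{"type":"number"}},"required":["jaw","slide","dr"]}

```bash
ls; mkdir -p pics; python3 - <<'E'
from cell import env
import cv2,numpy as np
s=env.observe(); print(s)
for n in ["scene","top","wrist"]:
    im=env.capture(n); cv2.imwrite(f"pics/{n}0.png",im)
    c=env.calibration(n); print(n,c)
E
```

```text
pics
{'time_s': 0.0, 'joints': array([ 1.52257453e+00,  3.85543707e-01,  6.59351610e-03, -5.55361765e-04,
       -1.19402762e+00, -2.58591442e-01]), 'qvel': array([-0.00119517,  0.00058029, -0.00086893,  0.00066429, -0.00109248,
        0.00137335]), 'joint_efforts': array([ 6.51883420e-04, -3.92293561e+01,  1.88393354e+01,  4.18601230e+00,
       -4.62678523e-03, -4.07615360e-06]), 'ee_pos': array([188.66520026, 595.60688525, 403.60792331]), 'ee_rot': array([[ 9.53239000e-01, -3.02216848e-01, -6.20959125e-04],
       [-3.02217480e-01, -9.53236568e-01, -2.15400133e-03],
       [ 5.90545465e-05,  2.24094277e-03, -9.99997487e-01]]), 'wrist_force': array([-0.73502797, -0.36929489, -0.67202617]), 'torque': array([ 0.03974126, -0.00975745,  0.01550105]), 'opening': 85.14099946186546}
scene {'camera_matrix': array([[479.49215927,   0.        , 321.41712171],
       [  0.        , 479.49215927, 239.56321244],
       [  0.        ,   0.        ,   1.        ]]), 'k1': -0.05969397304679842, 'rvec': array([ 1.6914826 ,  1.50555953, -0.80994152]), 'tvec': array([-142.17816137, -228.78705623, 1408.69464784])}
top {'camera_matrix': array([[553.84933358,   0.        , 312.27720997],
       [  0.        , 553.84933358, 239.27708443],
       [  0.        ,   0.        ,   1.        ]]), 'k1': -0.13615500871483077, 'rvec': array([ 2.08337227, -2.14120234,  0.23592427]), 'tvec': array([  61.05031076,  509.23723977, 1083.20841151])}
wrist {'camera_matrix': array([[380.35098063,   0.        , 321.50331223],
       [  0.        , 380.35098063, 236.6679903 ],
       [  0.        ,   0.        ,   1.        ]]), 'k1': -0.024565814441457355, 'rvec': array([-1.73845616,  2.37448647,  0.35583074]), 'tvec': array([624.46809296, -39.09834659, 379.89936729])}
```

View pics/scene0.png

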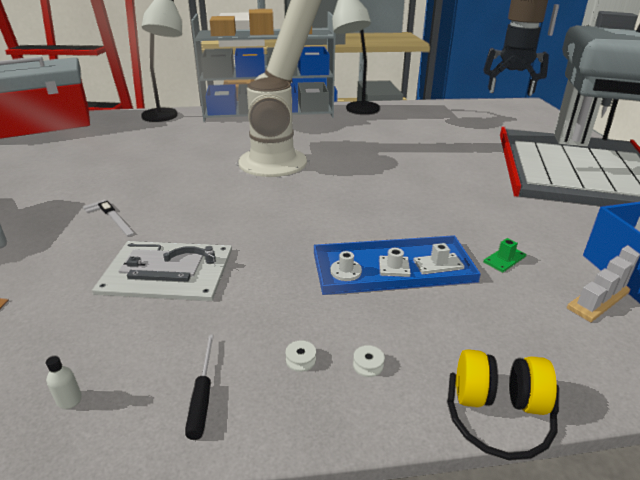

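View pics/top0.png

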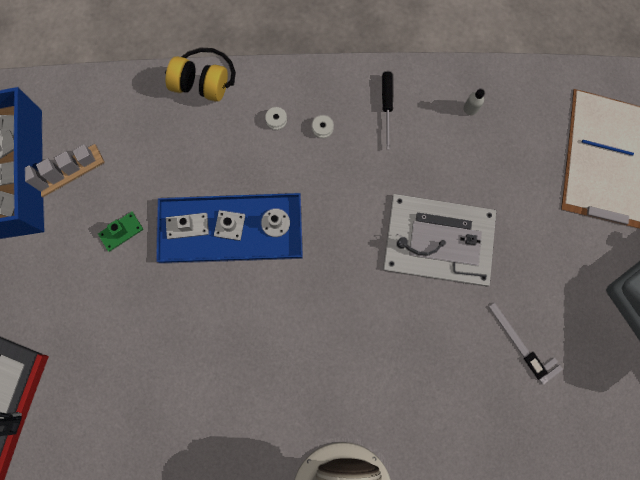

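View pics/wrist0.png

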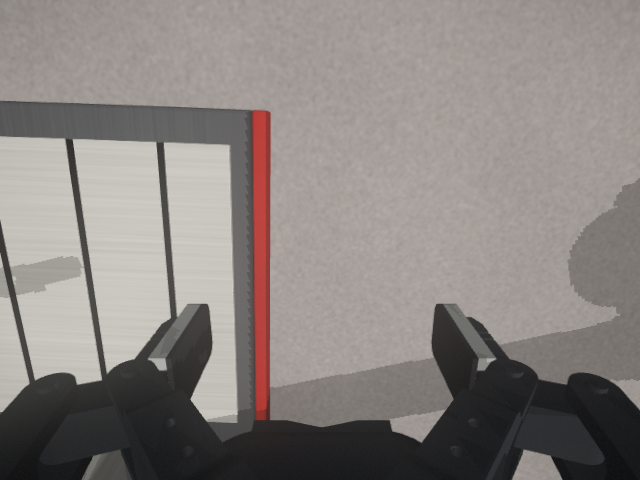

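The top view shows the flange at about (185,224), the square part at (229,224) and the round part at (275,222). The nest is at about (440,240), and the green look-alike lies outside the tray at (120,231).

```bash
cat > h.py <<'E'
import numpy as np,cv2
from cell import env
def undist(c,uv):
    K=c["camera_matrix"];d=np.array([c["k1"],0,0,0,0.])
    # model: r_d=r(1+k1 r^2) = OpenCV
    return cv2.undistortPoints(np.array(uv,float).reshape(-1,1,2),K,d).reshape(-1,2)
def p2w(c,uv,z):
    n=undist(c,uv);R,_=cv2.Rodrigues(c["rvec"]);t=c["tvec"]
    o=-R.T@t; out=[]
    for a in n:
        d=R.T@np.array([a[0],a[1],1]); out.append(o+d*(z-o[2])/d[2])
    return np.array(out)
def w2p(c,P):
    return cv2.projectPoints(np.array(P,float).reshape(-1,3),c["rvec"],c["tvec"],c["camera_matrix"],np.array([c["k1"],0,0,0,0.]))[0].reshape(-1,2)
E
python3 - <<'E'
from h import *
im=cv2.imread("pics/top0.png")
def crop(n,x,y,w,h,s): cv2.imwrite(n,cv2.resize(im[y:y+h,x:x+w],None,fx=s,fy=s,interpolation=cv2.INTER_CUBIC))
crop("pics/tz.png",90,185,220,90,3.6); crop("pics/nz.png",375,185,130,110,6)
env.capture("top")
for l in ["flange","tray","nest","pad","fence","fence_face","stop","clip","clip_nose","round_part","square_part","hex_key"]:
    r=env.tip_of(l,"top"); print(l,[(np.round(a["location"],1),round(a["confidence"],2)) for a in r[:3]])
c=env.calibration("top")
for l in ["flange","tray","nest","fence","pad"]:
    for a in env.cut_out(l,"top")[:2]:
        m=a["region"].astype(np.uint8); ct=max(cv2.findContours(m,0,2)[0],key=cv2.contourArea)
        r=cv2.minAreaRect(ct); print(l,a["confidence"],m.sum(),r)
print(env.observe()["time_s"])
E
```

```text
flange [(array([562.1, 319.8,   5.1]), 0.61), (array([551. , 466.8,  -2.9]), 0.61)]
tray [(array([549.3, 224.2,  -2.1]), 0.86)]
nest [(array([ 516.9, -228.5,    1.9]), 0.73), (array([ 432.3, -280.3,   12.6]), 0.37)]
pad [(array([ 514.9, -227.8,   12.9]), 0.98)]
fence [(array([ 433.4, -279.9,    9.8]), 0.67), (array([ 544.5, -235.6,   14.1]), 0.65)]
fence_face [(array([ 541.5, -234.6,   16.3]), 0.6)]
stop [(array([556.6, 227.2,   5.5]), 0.57), (array([ 511.3, -281.3,   17.7]), 0.55)]
clip [(array([ 502.2, -148.2,   12.3]), 0.51)]
clip_nose [(array([ 500.2, -232.7,   22.5]), 0.67)]
round_part [(array([559.5, 125. ,   6.1]), 0.87)]
square_part [(array([557.2, 225.6,   4.2]), 0.55)]
hex_key [(array([ 543.4, -234.1,   17.3]), 0.66), (array([ 435.7, -282.2,   11.7]), 0.47)]
flange 0.9 914 ((119.86554718017578, 230.5623779296875), (23.51834487915039, 42.8444709777832), 56.97613525390625)
flange 0.63 876 ((186.00772094726562, 225.5615692138672), (22.20221710205078, 41.79970169067383), 82.87498474121094)
tray 0.56 7247 ((228.4977569580078, 227.94528198242188), (66.64237213134766, 145.6989288330078), 87.64669799804688)
tray 0.51 193 ((421.9713439941406, 248.6844482421875), (13.489825248718262, 47.078582763671875), 84.80557250976562)
nest 0.64 7959 ((440.6035461425781, 239.7847137451172), (108.7484130859375, 77.92485809326172), 8.23561954498291)
fence 0.71 243 ((420.9274597167969, 247.26504516601562), (48.03258514404297, 15.551715850830078), 1.2730300426483154)
fence 0.56 498 ((443.48992919921875, 220.06997680664062), (56.14427947998047, 9.616652488708496), 8.130102157592773)
pad 0.58 2282 ((445.79730224609375, 243.2162322998047), (72.33555603027344, 36.332176208496094), 9.462321281433105)
1.05
```

View pics/tz.png

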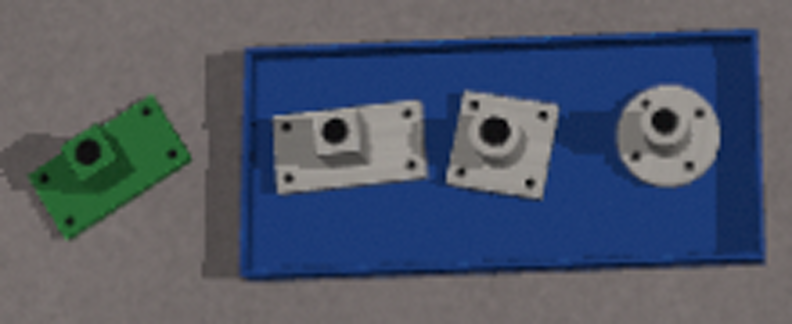

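View pics/nz.png

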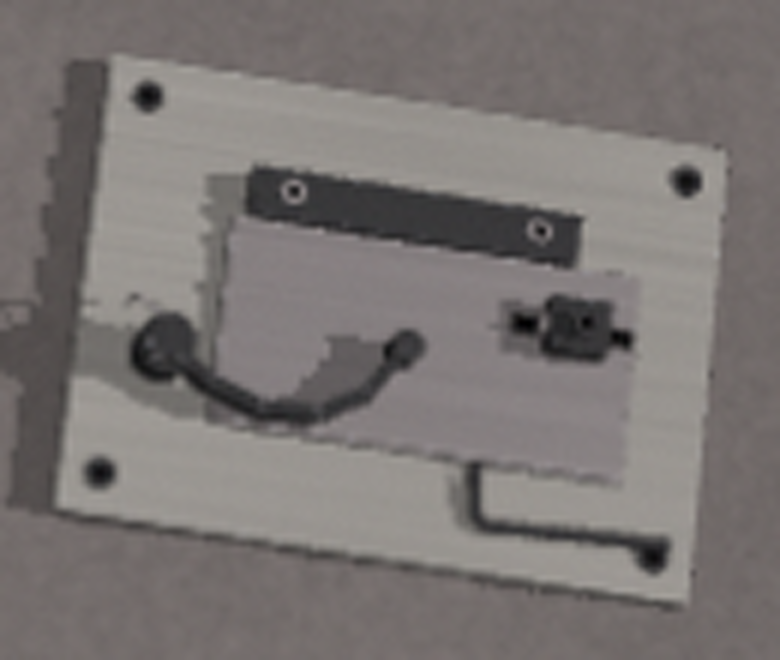

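The tray crop shows the flange plate's corners clearly, and the nest crop shows the plate, fence, arm, stop and key. I'll turn those corners into world positions.

```bash
python3 - <<'E'
from h import *
c=env.calibration("top")
def P(uv,s,ox,oy,z): 
    uv=np.array(uv,float); uv=(uv+.5)/s-.5+[ox,oy]; return p2w(c,uv,z)
def rep(n,q):
    print(n,np.round(q[:,:2],1).tolist(),"ctr",q.mean(0)[:2].round(1),"sides",np.linalg.norm(np.roll(q,-1,0)-q,axis=1).round(1),
     "ang01",np.degrees(np.arctan2(*(q[0]-q[1])[[1,0]])).round(1),"ang32",np.degrees(np.arctan2(*(q[3]-q[2])[[1,0]])).round(1))
rep("flange",P([(273,115),(420,100),(428,177),(280,193)],3.6,90,185,12))
rep("boss top",P([(314,113),(357,111),(359,150),(316,153)],3.6,90,185,48))
rep("tray",P([(246,48),(756,31),(763,262),(242,277)],3.6,90,185,22))
rep("plate",P([(110,57),(727,150),(690,605),(57,508)],6,375,185,12))
rep("pad",P([(235,218),(637,275),(622,485),(205,418)],6,375,185,18))
rep("fence",P([(250,165),(583,215),(577,267),(245,212)],6,375,185,23))
print("nose top",P([(406,348)],6,375,185,33),"pivot",P([(165,345)],6,375,185,33))
print("stopface",P([(512,322)],6,375,185,24))
cw=env.calibration("wrist");R,_=cv2.Rodrigues(cw["rvec"]);s=env.observe()
print("wrist cam in tool",s["ee_rot"].T@(-R.T@cw["tvec"]-s["ee_pos"]), s["ee_rot"].T@R.T)
E
```

```text
flange [[578.8, 363.7], [585.5, 274.2], [537.9, 268.7], [530.5, 357.9]] ctr [558.2 316.1] sides [89.7 48.  89.5 48.6] ang01 94.3 ang32 94.7
boss top [[569.7, 329.9], [570.1, 304.5], [546.7, 302.8], [545.6, 328.1]] ctr [558.  316.3] sides [25.4 23.5 25.3 24.1] ang01 91.0 ang32 92.5
tray [[618.4, 379.0], [619.9, 71.1], [479.4, 70.2], [478.3, 376.8]] ctr [549.  224.3] sides [307.9 140.5 306.5 140.2] ang01 90.3 ang32 90.2
plate [[616.1, -132.1], [575.9, -358.3], [409.3, -328.3], [451.0, -103.4]] ctr [ 513.1 -230.5] sides [229.7 169.3 228.7 167.5] ang01 79.9 ang32 79.5
pad [[553.2, -172.5], [528.5, -317.8], [452.2, -305.3], [480.7, -156.9]] ctr [ 503.6 -238.1] sides [147.4  77.3 151.1  74.1] ang01 80.4 ang32 79.1
fence [[571.3, -178.3], [550.0, -298.4], [530.8, -294.4], [554.1, -175.3]] ctr [ 551.6 -236.6] sides [121.9  19.5 121.3  17.6] ang01 79.9 ang32 79.0
nose top [[ 500.90732175 -227.12995449   33.        ]] pivot [[ 504.30000003 -141.62715692   33.        ]]
stopface [[ 511.14178111 -268.55357344   24.        ]]
wrist cam in tool [74.32766537 -0.27394629 30.27649929] [[ 2.95721692e-04 -9.55703089e-01 -2.94332326e-01]
 [ 9.99999953e-01  3.05765555e-04  1.18933316e-05]
 [ 7.86301933e-05 -2.94332316e-01  9.55703135e-01]]
```

```bash
cat >> h.py <<'E'
NEST=dict(c=np.array([513.1,-230.5]),yaw=np.radians(-10.2))
def n2w(x,y):
    a=NEST["yaw"];return NEST["c"]+np.array([np.cos(a)*x-np.sin(a)*y,np.sin(a)*x+np.cos(a)*y])
def w2n(p):
    a=NEST["yaw"];d=np.array(p)[:2]-NEST["c"];return np.array([np.cos(a)*d[0]+np.sin(a)*d[1],-np.sin(a)*d[0]+np.cos(a)*d[1]])
def Rdown(yaw):
    x=np.array([np.cos(yaw),np.sin(yaw),0]);z=np.array([0,0,-1.]);return np.c_[x,np.cross(z,x),z]
from scipy.spatial.transform import Rotation as Ro
def plan(pos,yawdeg,cur=None,sag=1.1):
    s=env.observe();p=s["ee_pos"]+[0,0,sag];R=s["ee_rot"]
    R=Rdown(np.arctan2(R[1,0],R[0,0]))
    d=R.T@(np.array(pos,float)-p); r=Ro.from_matrix(R.T@Rdown(np.radians(yawdeg))).as_rotvec()
    print("slide",(d/500).round(4),"mm",d.round(2),"dr",(r/np.pi).round(4),"t",s["time_s"],"p",s["ee_pos"].round(2),"F",s["wrist_force"].round(2),"open",round(s["opening"],1),
      "yaw",np.degrees(np.arctan2(R[1,0],R[0,0])).round(2))
E
python3 - <<'E'
from h import *
plan([558.2,316.2,330],4.5)
E
```

```text
slide [0.8733 0.3099 0.1516] mm [436.66 154.97  75.81] dr [ 0.      0.     -0.1227] t 1.05 p [188.73 595.81 404.71] F [ 0.11 -0.52 -1.01] open 85.8 yaw -17.58
```

>>> {"method": "arm_command", "body": {
  "jaw": [70, 70, 70, 70, 70],
  "slide": [
    [0.0873, 0.031, 0.015],
    [0.1747, 0.062, 0.03],
    [0.262, 0.093, 0.045],
    [0.349, 0.124, 0.06],
    [0.4367, 0.155, 0.075]
  ],
  "dr": [
    [0, 0, -0.02],
    [0, 0, -0.04],
    [0, 0, -0.06],
    [0, 0, -0.08],
    [0, 0, -0.1]
  ],
  "squeeze": 80
}}

```text
time_s: 1.55
ee_pos: [374.6, 454.8, 367.2]
ee_rot: [[1.0, 0.011, 0.0], [0.011, -1.0, 0.001], [0.0, -0.001, -1.0]]
wrist_force: [1.3, 1.2, 0.1]
opening: 60.2
```

```bash
sed -i 's/sag=1.1/sag=0/' h.py; python3 - <<'E'
from h import *
plan([558.2,316.2,330],4.5)
E
```

```text
slide [0.3642 0.2809 0.0744] mm [182.11 140.47  37.22] dr [ 0.      0.     -0.0217] t 1.55 p [374.63 454.75 367.22] F [1.31 1.22 0.15] open 60.2 yaw 0.6
```

>>> {"method": "arm_command", "body": {
  "jaw": [70, 70, 70, 70, 70],
  "slide": [
    [0.08, 0.06, 0.016],
    [0.16, 0.12, 0.032],
    [0.24, 0.18, 0.048],
    [0.31, 0.24, 0.064],
    [0.3642, 0.2809, 0.0744]
  ],
  "dr": [
    [0, 0, -0.0217],
    [0, 0, -0.0217],
    [0, 0, -0.0217],
    [0, 0, -0.0217],
    [0, 0, -0.0217]
  ]
}}

```text
time_s: 2.05
ee_pos: [558.4, 314.6, 329.3]
ee_rot: [[0.997, 0.073, -0.001], [0.073, -0.997, -0.001], [-0.001, 0.001, -1.0]]
wrist_force: [-0.1, 0.5, 0.5]
opening: 60.1
```

```bash
python3 - <<'E'
from h import *
c=env.calibration("wrist"); im=env.capture("wrist"); 
q=np.array([[-24,-45],[-24,45],[24,45],[24,-45]]);a=np.radians(4.5);M=np.array([[np.cos(a),-np.sin(a)],[np.sin(a),np.cos(a)]])
w=np.c_[q@M.T+[558.2,316.2],np.full(4,12.)]
b=np.c_[(q/[24,45]*13)@M.T+[558.2,316.2],np.full(4,48.)]
for pts,col in((w,(0,0,255)),(b,(0,255,0))):
    cv2.polylines(im,[np.round(w2p(c,pts)).astype(int)],True,col,1)
cv2.imwrite("pics/w1.png",im); plan([558.2,316.2,330],4.5)
E
```

```text
slide [-0.0051 -0.008  -0.0036] mm [-2.57 -4.01 -1.78] dr [ 0.      0.     -0.0026] t 2.1 p [561.05 312.38 328.22] F [ 2.74 -0.16  0.05] open 60.2 yaw 4.02
```

View pics/w1.png

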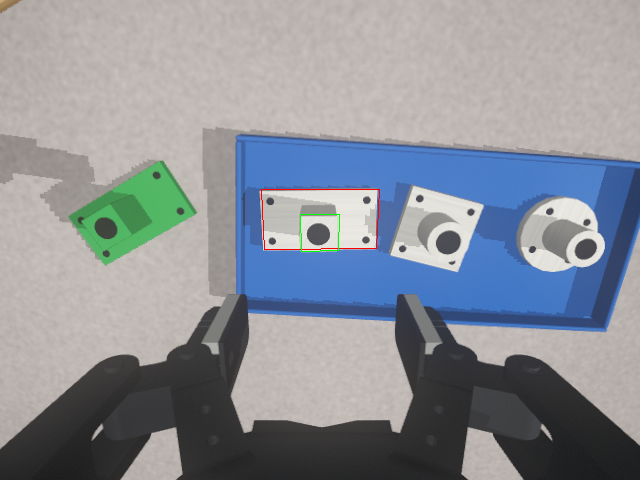

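The overlay of the estimated flange (red) and boss (green) lies right on the grey part at (320,220). Descending.

>>> {"method": "arm_command", "body": {
  "jaw": [70, 70, 70, 70, 70],
  "slide": [
    [0, 0, 0.06],
    [0, 0, 0.12],
    [0, 0, 0.18],
    [0, 0, 0.2],
    [0, 0, 0.2]
  ],
  "dr": [
    [0, 0, 0],
    [0, 0, 0],
    [0, 0, 0],
    [0, 0, 0],
    [0, 0, 0]
  ]
}}

```text
time_s: 2.6
ee_pos: [556.3, 316.8, 228.5]
ee_rot: [[0.997, 0.076, -0.002], [0.076, -0.997, -0.002], [-0.003, 0.002, -1.0]]
wrist_force: [0.6, -0.3, -0.3]
opening: 59.7
```

```bash
python3 - <<'E'
from h import *
plan([558.2,316.2,195],4.5)
E
```

```text
slide [0.0037 0.0016 0.0671] mm [ 1.83  0.78 33.55] dr [ 0.      0.     -0.0009] t 2.6 p [556.31 316.84 228.55] F [ 0.56 -0.34 -0.27] open 59.7 yaw 4.34
```

>>> {"method": "arm_command", "body": {
  "jaw": [70, 70, 70, 70, 70],
  "slide": [
    [0.002, 0.001, 0.03],
    [0.003, 0.001, 0.05],
    [0.003, 0.001, 0.066],
    [0.003, 0.001, 0.067],
    [0.003, 0.001, 0.067]
  ],
  "dr": [
    [0, 0, -0.001],
    [0, 0, -0.001],
    [0, 0, -0.001],
    [0, 0, -0.001],
    [0, 0, -0.001]
  ]
}}

```text
time_s: 3.1
ee_pos: [558.2, 316.6, 196.5]
ee_rot: [[0.997, 0.079, 0.0], [0.079, -0.997, -0.0], [0.0, 0.0, -1.0]]
wrist_force: [-0.2, -0.7, -0.9]
opening: 59.7
```

```bash
python3 - <<'E'
from h import *
plan([558.2,316.2,195],4.5)
c=env.calibration("wrist"); im=env.capture("wrist");cv2.imwrite("pics/w2.png",im)
cv2.imwrite("pics/s2.png",env.capture("scene")[180:330,280:520].repeat(3,0).repeat(3,1))
plan([558.2,316.2,195],4.5)
E
```

```text
slide [-0.0001  0.0007  0.003 ] mm [-0.04  0.36  1.51] dr [0.     0.     0.0001] t 3.1 p [558.21 316.56 196.51] F [-0.2  -0.7  -0.92] open 59.7 yaw 4.52
slide [-0.0004  0.0009  0.0041] mm [-0.18  0.46  2.05] dr [0.     0.     0.0001] t 3.2 p [558.34 316.67 197.05] F [-0.06  0.12 -0.18] open 59.5 yaw 4.52
```

View pics/w2.png

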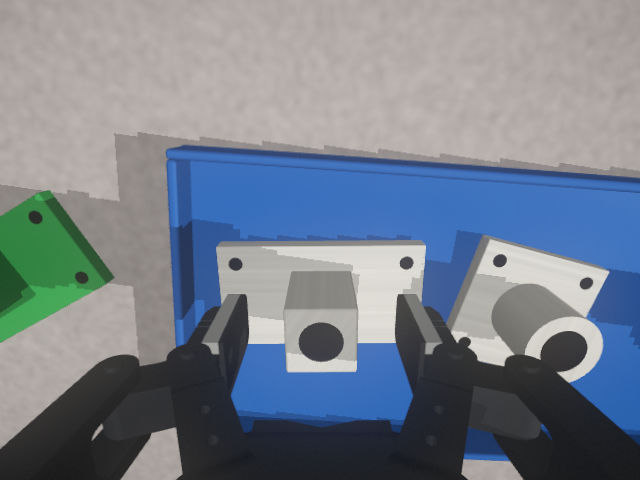

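View pics/s2.png

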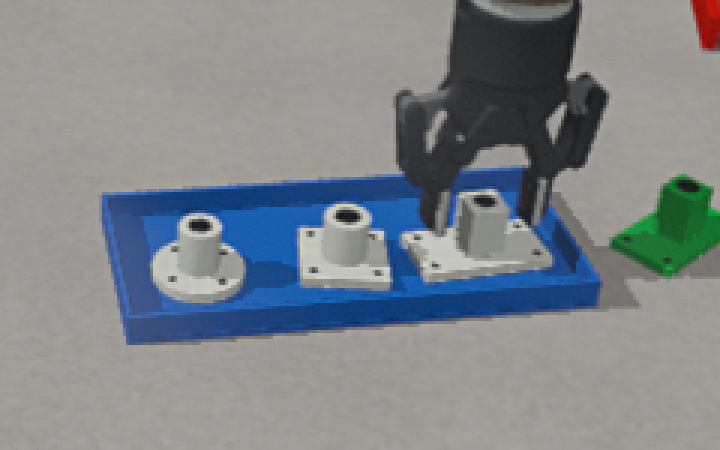

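Both views show the boss centred between the pads, with tray clearance. Closing.

>>> {"method": "arm_command", "body": {
  "jaw": [28, 20, 10, 0, 0],
  "slide": [
    [0, 0, 0.003],
    [0, 0, 0.003],
    [0, 0, 0.003],
    [0, 0, 0.003],
    [0, 0, 0.003]
  ],
  "dr": [
    [0, 0, 0],
    [0, 0, 0],
    [0, 0, 0],
    [0, 0, 0],
    [0, 0, 0]
  ],
  "squeeze": 80
}}

```text
time_s: 3.7
ee_pos: [558.2, 316.6, 195.5]
ee_rot: [[0.997, 0.079, 0.001], [0.079, -0.997, 0.001], [0.001, -0.0, -1.0]]
wrist_force: [-1.1, 0.3, 3.4]
opening: 24.3
```

>>> {"method": "arm_command", "body": {
  "jaw": [0, 0, 0, 0, 0],
  "slide": [
    [0, 0, 0],
    [0, 0, 0],
    [0, 0, -0.01],
    [0, 0, -0.04],
    [0, 0, -0.08]
  ],
  "dr": [
    [0, 0, 0],
    [0, 0, 0],
    [0, 0, 0],
    [0, 0, 0],
    [0, 0, 0]
  ]
}}

```text
time_s: 4.2
ee_pos: [557.7, 316.0, 234.4]
ee_rot: [[0.997, 0.078, -0.003], [0.078, -0.997, -0.002], [-0.003, 0.002, -1.0]]
wrist_force: [0.2, 0.5, -1.3]
opening: 24.3
```

```bash
python3 - <<'E'
from h import *
c=env.calibration("wrist"); im=env.capture("wrist");cv2.imwrite("pics/w3.png",im)
for y in(18,):
  for z in (300,): plan([*n2w(22,y),z],-10.2)
print(n2w(22,18),w2n([511.1,-268.6]),w2n([500.9,-227.1]))
E
```

```text
slide [-0.1268  1.0605 -0.1214] mm [-63.4  530.27 -60.69] dr [0.    0.    0.082] t 4.25 p [558.98 316.95 239.31] F [1.34 1.36 0.7 ] open 24.7 yaw 4.56
[ 537.9398287  -216.68034334] [  4.77853739 -37.85202214] [-12.60927453   1.18583124]
```

View pics/w3.png

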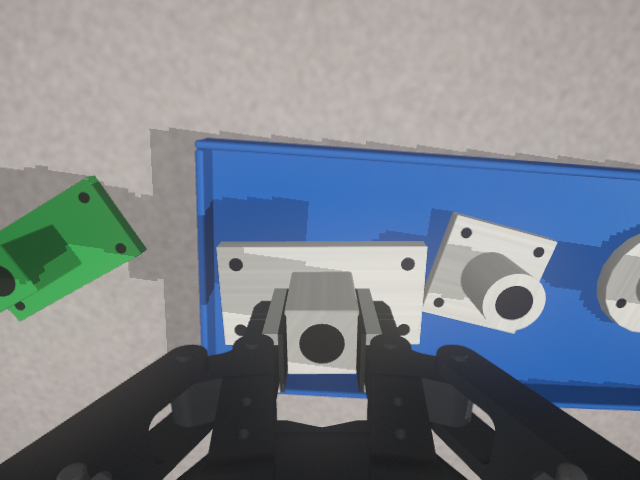

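The part is held squarely (boss at (322,320)) and clear of the tray. Next I carry it to the nest.

>>> {"method": "arm_command", "body": {
  "jaw": [0, 0, 0, 0, 0],
  "slide": [
    [-0.005, 0.03, -0.06],
    [-0.018, 0.12, -0.12],
    [-0.03, 0.22, -0.12],
    [-0.042, 0.32, -0.12],
    [-0.054, 0.42, -0.12]
  ],
  "dr": [
    [0, 0, 0.01],
    [0, 0, 0.025],
    [0, 0, 0.04],
    [0, 0, 0.055],
    [0, 0, 0.07]
  ]
}}

```text
time_s: 4.75
ee_pos: [547.3, 108.1, 295.7]
ee_rot: [[0.99, -0.142, 0.001], [-0.142, -0.99, 0.001], [0.001, -0.001, -1.0]]
wrist_force: [0.1, 0.4, -2.6]
opening: 24.4
```

```bash
python3 - <<'E'
from h import *
plan([*n2w(22,18),290],-10.2)
E
```

```text
slide [0.0738 0.6456 0.0114] mm [ 36.92 322.81   5.68] dr [0.     0.     0.0113] t 4.75 p [547.27 108.11 295.68] F [ 0.13  0.36 -2.56] open 24.4 yaw -8.17
```

>>> {"method": "arm_command", "body": {
  "jaw": [0, 0, 0, 0, 0],
  "slide": [
    [0.01, 0.09, 0.005],
    [0.021, 0.18, 0.01],
    [0.031, 0.27, 0.011],
    [0.041, 0.36, 0.011],
    [0.051, 0.45, 0.011]
  ],
  "dr": [
    [0, 0, 0.005],
    [0, 0, 0.011],
    [0, 0, 0.011],
    [0, 0, 0.011],
    [0, 0, 0.011]
  ]
}}

```text
time_s: 5.25
ee_pos: [541.0, -118.3, 289.8]
ee_rot: [[0.985, -0.175, 0.0], [-0.175, -0.985, 0.0], [0.0, -0.0, -1.0]]
wrist_force: [1.7, 0.1, -1.8]
opening: 24.8
```

```bash
python3 - <<'E'
from h import *
plan([*n2w(22,18),290],-10.2)
E
```

```text
slide [ 0.0285  0.1948 -0.0003] mm [14.23 97.41 -0.15] dr [0.     0.     0.0007] t 5.25 p [ 540.96 -118.28  289.85] F [ 1.72  0.13 -1.8 ] open 24.8 yaw -10.07
```

>>> {"method": "arm_command", "body": {
  "jaw": [0, 0, 0, 0, 0],
  "slide": [
    [0.012, 0.08, 0],
    [0.02, 0.15, 0],
    [0.0285, 0.1948, 0],
    [0.0285, 0.1948, 0],
    [0.0285, 0.1948, 0]
  ],
  "dr": [
    [0, 0, 0.0007],
    [0, 0, 0.0007],
    [0, 0, 0.0007],
    [0, 0, 0.0007],
    [0, 0, 0.0007]
  ]
}}

```text
time_s: 5.75
ee_pos: [538.1, -215.3, 289.4]
ee_rot: [[0.984, -0.179, -0.0], [-0.179, -0.984, 0.0], [-0.0, -0.0, -1.0]]
wrist_force: [-0.2, 0.7, -2.1]
opening: 24.7
```

```bash
cat > ov.py <<'E'
from h import *
def ov(name,fn,crop=None,sc=1,flange=None):
    c=env.calibration(name); im=env.capture(name)
    def poly(pts,z,col):
        w=[[*n2w(*p),z] for p in pts]; cv2.polylines(im,[np.round(w2p(c,w)*8).astype(int)],True,col,1,cv2.LINE_AA,3)
    if crop: x,y,w,h=crop
    poly([(-85,-115),(-85,115),(85,115),(85,-115)],12,(255,0,0))
    poly([(-46,-85),(-46,65),(30,65),(30,-85)],18,(0,255,255))
    poly([(30,-60),(30,60),(48,60),(48,-60)],23,(0,0,255))
    poly([(-4,-38),(16,-38)],24,(0,255,0))
    if crop: im=cv2.resize(im[y:y+h,x:x+w],None,fx=sc,fy=sc,interpolation=cv2.INTER_CUBIC)
    cv2.imwrite(fn,im)
E
python3 - <<'E'
from ov import *
plan([*n2w(22,18),290],-10.2)
ov("wrist","pics/w4.png"); ov("top","pics/t4.png",(375,185,130,110),6)
plan([*n2w(22,18),290],-10.2)
E
```

```text
slide [ 0.0001  0.0028 -0.0011] mm [ 0.07  1.41 -0.57] dr [ 0.      0.     -0.0005] t 5.75 p [ 538.12 -215.28  289.43] F [-0.18  0.67 -2.06] open 24.7 yaw -10.29
slide [-0.      0.005  -0.0009] mm [-0.01  2.49 -0.44] dr [0.     0.     0.0002] t 5.85 p [ 538.39 -214.23  289.56] F [ 0.69 -0.36 -2.1 ] open 24.7 yaw -10.16
```

View pics/w4.png

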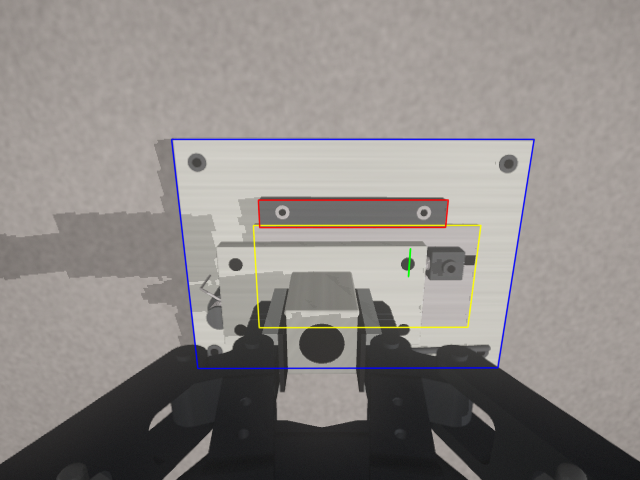

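View pics/t4.png

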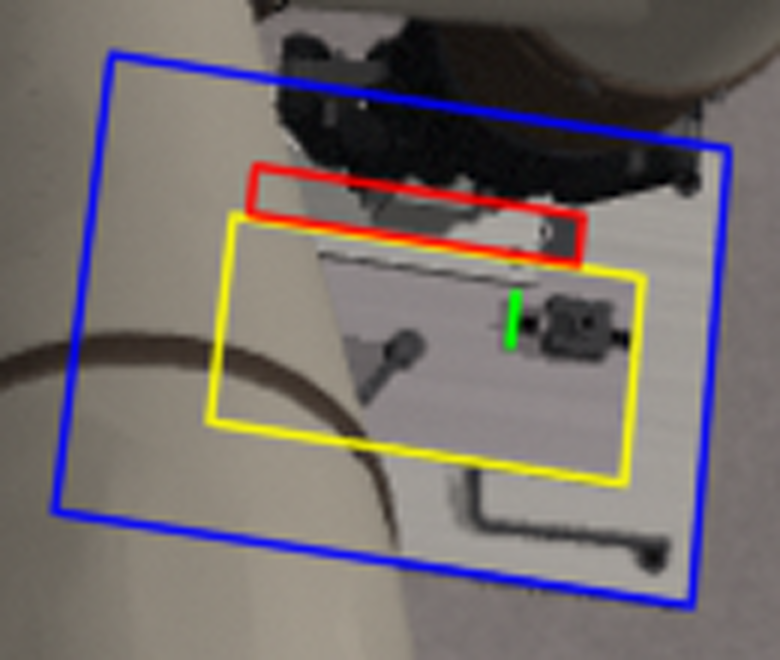

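The nest overlay fits in both views: fence (red) at (353,212) in the wrist view, nose at (405,348) and stop at (575,328) in the top crop. Lowering in steps.

>>> {"method": "arm_command", "body": {
  "jaw": [0, 0, 0, 0, 0],
  "slide": [
    [0, 0.004, 0.03],
    [0, 0.004, 0.06],
    [0, 0.004, 0.09],
    [0, 0.004, 0.11],
    [0, 0.004, 0.11]
  ],
  "dr": [
    [0, 0, 0],
    [0, 0, 0],
    [0, 0, 0],
    [0, 0, 0],
    [0, 0, 0]
  ]
}}

```text
time_s: 6.35
ee_pos: [537.8, -215.9, 233.2]
ee_rot: [[0.984, -0.176, -0.003], [-0.176, -0.984, 0.001], [-0.003, -0.0, -1.0]]
wrist_force: [-0.1, -0.1, -2.7]
opening: 24.7
```

```bash
python3 - <<'E'
from ov import *
plan([*n2w(22.5,18),218],-10.2)
ov("wrist","pics/w5.png");
ov("scene","pics/s5.png",(80,190,180,130),4.4)
plan([*n2w(22.5,18),218],-10.2)
E
```

```text
slide [0.0015 0.0015 0.0303] mm [ 0.76  0.74 15.16] dr [0.     0.     0.0004] t 6.35 p [ 537.82 -215.91  233.16] F [-0.1  -0.08 -2.71] open 24.7 yaw -10.13
slide [-0.      0.0008  0.0337] mm [-0.02  0.4  16.86] dr [0.     0.     0.0004] t 6.45 p [ 538.52 -216.38  234.86] F [-0.46  0.16 -1.24] open 24.7 yaw -10.13
```

View pics/w5.png

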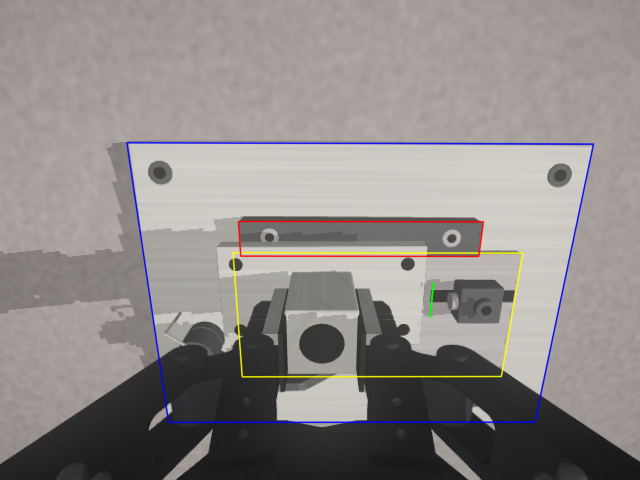

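View pics/s5.png

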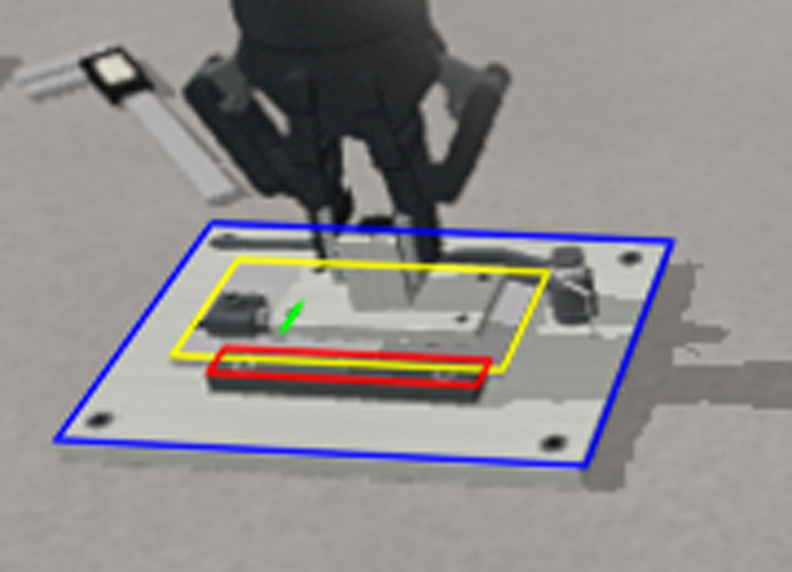

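```bash
python3 - <<'E'
from h import *
c=env.calibration("wrist")
for n,uv,z in(("button",(447,302),24),("blockface",(459,300),30),("fence TL",(240,217),23),("fence TR",(476,218),23),("padTR",(521,253),18),("plateTL",(127,143),12),("plateTR",(594,144),12),("flangeTL",(218,247),234.9-191.5+0),("flangeTR",(426,247),234.9-191.5)):
    print(n,w2n(p2w(c,[uv],z)[0]).round(1))
c=env.calibration("top")
print("top block left edge",[w2n(p2w(c,[((u+.5)/6-.5+375,(v+.5)/6-.5+185)],30)[0]).round(1) for u,v in((543,325),(612,335))])
im=cv2.imread("pics/w5.png");cv2.imwrite("pics/w5z.png",cv2.resize(im[200:360,400:540],None,fx=5,fy=3.7,interpolation=2))
s=env.observe();print(s["ee_pos"])
E
```

```text
button [  5.5 -47.4]
blockface [  9.6 -51.2]
fence TL [51.1 58.9]
fence TR [ 50.8 -57.6]
padTR [ 30.7 -85.8]
plateTL [ 86.2 115.3]
plateTR [  86.3 -117.3]
flangeTL [42.4 65.1]
flangeTR [ 42.6 -28.1]
top block left edge [array([  3.9, -47.5]), array([  4. , -72.6])]
[ 538.52092007 -216.3797373   234.85861167]
```

View pics/w5z.png

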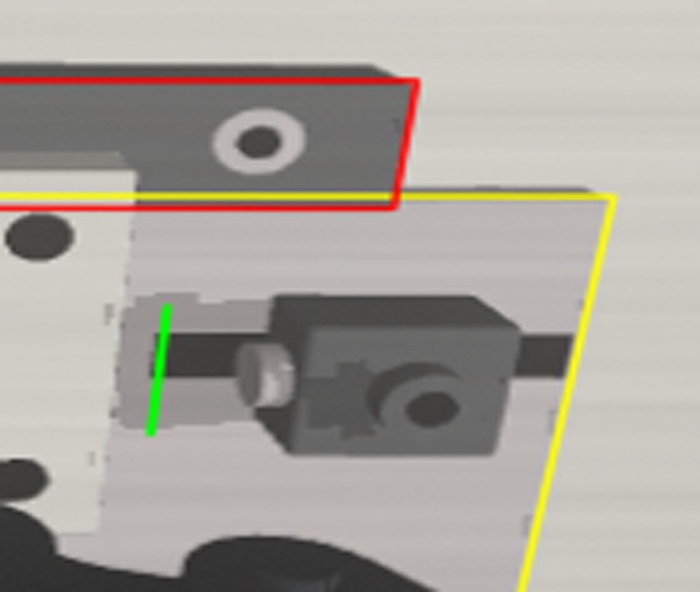

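The button face (zoom at (262,375)) is at nest y ≈ -47.5. The dark bar I took for it earlier is its shadow or clamp slot. The seated centre is then y ≈ -2.5, so I'll set down at y ≈ +8.

```bash
python3 - <<'E'
from h import *
c=env.calibration("wrist");s=env.observe();z=s["ee_pos"][2]-191.5
for n,uv,zz in(("TL",(218,247),z+8),("TR",(426,247),z+8),("BL",(218,242),z),("BR",(427,242),z)): print(n,w2n(p2w(c,[uv],zz)[0]).round(1))
print("tcp",w2n(s["ee_pos"]).round(2))
plan([*n2w(22.5,8),219],-10.2)
E
```

```text
TL [45.1 62.8]
TR [ 45.3 -25.7]
BL [44.8 65. ]
BR [ 44.9 -28.3]
tcp [22.52 18.4 ]
slide [-0.0001  0.0208  0.0317] mm [-0.03 10.4  15.86] dr [0.     0.     0.0004] t 6.45 p [ 538.52 -216.38  234.86] F [-0.46  0.16 -1.24] open 24.7 yaw -10.13
```

>>> {"method": "arm_command", "body": {
  "jaw": [0, 0, 0, 0, 0],
  "slide": [
    [0.004, 0.021, 0],
    [0.004, 0.021, 0.01],
    [0.004, 0.021, 0.02],
    [0.004, 0.021, 0.03],
    [0.004, 0.021, 0.03]
  ],
  "dr": [
    [0, 0, 0],
    [0, 0, 0],
    [0, 0, 0],
    [0, 0, 0],
    [0, 0, 0]
  ]
}}

```text
time_s: 6.95
ee_pos: [537.8, -227.5, 218.4]
ee_rot: [[0.984, -0.177, -0.002], [-0.177, -0.984, 0.0], [-0.002, -0.0, -1.0]]
wrist_force: [-0.3, -0.2, -2.4]
opening: 24.4
```

```bash
python3 - <<'E'
from ov import *
plan([*n2w(4.5,8),216],-10.2)
ov("wrist","pics/w6.png");
ov("scene","pics/s6.png",(80,190,180,130),4.4)
plan([*n2w(4.5,8),216],-10.2)
E
```

```text
slide [-0.0385 -0.0013  0.0049] mm [-19.27  -0.67   2.43] dr [ 0.      0.     -0.0001] t 6.95 p [ 537.79 -227.5   218.43] F [-0.34 -0.23 -2.4 ] open 24.4 yaw -10.22
slide [-0.0394 -0.0012  0.0064] mm [-19.68  -0.6    3.22] dr [0.     0.     0.0001] t 7.05 p [ 538.21 -227.5   219.22] F [-0.2  -0.72 -1.09] open 24.6 yaw -10.19
```

View pics/w6.png

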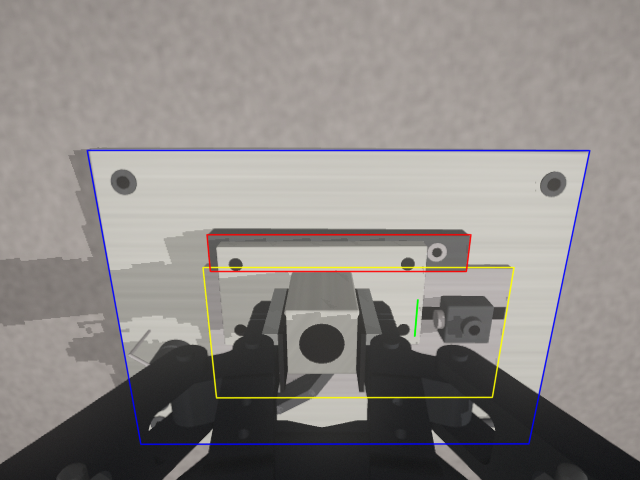

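View pics/s6.png

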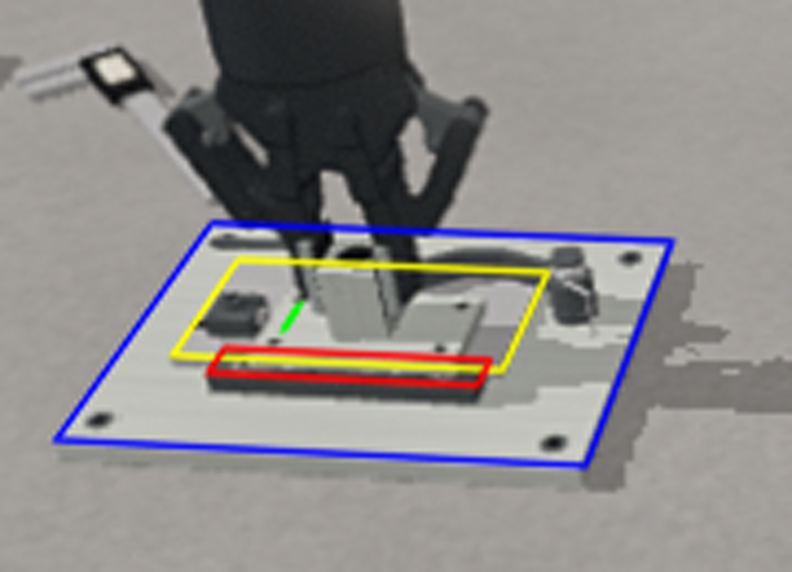

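>>> {"method": "arm_command", "body": {
  "jaw": [0, 0, 0, 0, 0],
  "slide": [
    [0, 0, 0.004],
    [0, 0, 0.004],
    [0, 0, 0.004],
    [0, 0, 0.004],
    [0, 0, 0.004]
  ],
  "dr": [
    [0, 0, 0],
    [0, 0, 0],
    [0, 0, 0],
    [0, 0, 0],
    [0, 0, 0]
  ]
}}

```text
time_s: 7.55
ee_pos: [538.3, -227.5, 217.6]
ee_rot: [[0.984, -0.177, 0.0], [-0.177, -0.984, -0.0], [0.0, 0.0, -1.0]]
wrist_force: [-0.4, 0.1, -2.0]
opening: 24.7
```

>>> {"method": "arm_command", "body": {
  "jaw": [0, 0, 0, 0, 0],
  "slide": [
    [-0.002, 0, 0],
    [-0.004, 0, 0],
    [-0.006, 0, 0],
    [-0.008, 0, 0],
    [-0.01, 0, 0]
  ],
  "dr": [
    [0, 0, 0],
    [0, 0, 0],
    [0, 0, 0],
    [0, 0, 0],
    [0, 0, 0]
  ]
}}

```text
time_s: 8.05
ee_pos: [533.2, -226.6, 217.5]
ee_rot: [[0.984, -0.177, 0.0], [-0.177, -0.984, 0.0], [0.0, -0.0, -1.0]]
wrist_force: [0.4, -0.0, -2.4]
opening: 24.6
```

```bash
python3 - <<'E'
from h import *
plan([*n2w(4.5,8),216],-10.2); s=env.observe(); print(w2n(s["ee_pos"]), "F nest",w2n(np.array(s["wrist_force"])[:2]+NEST["c"]))
E
```

```text
slide [-0.0292 -0.0012  0.0031] mm [-14.61  -0.61   1.54] dr [0. 0. 0.] t 8.05 p [ 533.22 -226.61  217.54] F [ 0.38 -0.03 -2.37] open 24.6 yaw -10.2
[19.11311254  7.39116456] F nest [0.38241962 0.03450273]
```

>>> {"method": "arm_command", "body": {
  "jaw": [0, 0, 0, 0, 0],
  "slide": [
    [-0.002, 0, 0],
    [-0.004, 0, 0],
    [-0.006, 0, 0],
    [-0.008, 0, 0],
    [-0.01, 0, 0]
  ],
  "dr": [
    [0, 0, 0],
    [0, 0, 0],
    [0, 0, 0],
    [0, 0, 0],
    [0, 0, 0]
  ]
}}

```text
time_s: 8.55
ee_pos: [529.4, -226.1, 218.1]
ee_rot: [[0.984, -0.176, 0.004], [-0.176, -0.984, -0.001], [0.004, 0.001, -1.0]]
wrist_force: [4.5, -3.6, -2.8]
opening: 24.6
```

```bash
cat >st.py <<'E'
from h import *
s=env.observe(); print("t",s["time_s"],"nest tcp",w2n(s["ee_pos"]).round(2),"z",s["ee_pos"][2].round(2),"F nest",w2n(np.array(s["wrist_force"])[:2]+NEST["c"]).round(2),"Fz",s["wrist_force"][2].round(2),"T",s["torque"].round(3),"open",round(s["opening"],1),"yaw",np.degrees(np.arctan2(s["ee_rot"][1,0],s["ee_rot"][0,0])).round(2))
E
python3 st.py
```

```text
t 8.55 nest tcp [15.24  7.22] z 218.06 F nest [ 5.05 -2.71] Fz -2.76 T [-0.939 -1.451  0.101] open 24.6 yaw -10.15
```

>>> {"method": "arm_command", "body": {
  "jaw": [0, 0, 0, 0, 0],
  "slide": [
    [-0.002, 0, 0],
    [-0.004, 0, 0],
    [-0.006, 0, 0],
    [-0.008, 0, 0],
    [-0.01, 0, 0]
  ],
  "dr": [
    [0, 0, 0],
    [0, 0, 0],
    [0, 0, 0],
    [0, 0, 0],
    [0, 0, 0]
  ]
}}

```text
time_s: 9.05
ee_pos: [525.0, -225.5, 218.6]
ee_rot: [[0.984, -0.176, 0.006], [-0.176, -0.984, -0.002], [0.006, 0.001, -1.0]]
wrist_force: [5.8, -4.9, -2.7]
opening: 24.7
```

```bash
python3 st.py
```

```text
t 9.05 nest tcp [10.81  7.04] z 218.56 F nest [ 6.58 -3.79] Fz -2.69 T [-1.334 -1.685  0.105] open 24.7 yaw -10.12
```

>>> {"method": "arm_command", "body": {
  "jaw": [0, 0, 0, 0, 0],
  "slide": [
    [-0.002, 0, 0],
    [-0.004, 0, 0],
    [-0.006, 0, 0],
    [-0.008, 0, 0],
    [-0.01, 0, 0]
  ],
  "dr": [
    [0, 0, 0],
    [0, 0, 0],
    [0, 0, 0],
    [0, 0, 0],
    [0, 0, 0]
  ]
}}

```text
time_s: 9.55
ee_pos: [520.5, -224.8, 218.9]
ee_rot: [[0.984, -0.175, 0.007], [-0.175, -0.985, -0.003], [0.008, 0.001, -1.0]]
wrist_force: [6.2, -6.1, -3.4]
opening: 25.0
```

```bash
python3 st.py; python3 -c "
from ov import *
ov('wrist','pics/w7.png')"
```

```text
t 9.55 nest tcp [6.31 6.95] z 218.89 F nest [ 7.22 -4.9 ] Fz -3.38 T [-1.637 -1.905  0.161] open 25.0 yaw -10.1
```

View pics/w7.png

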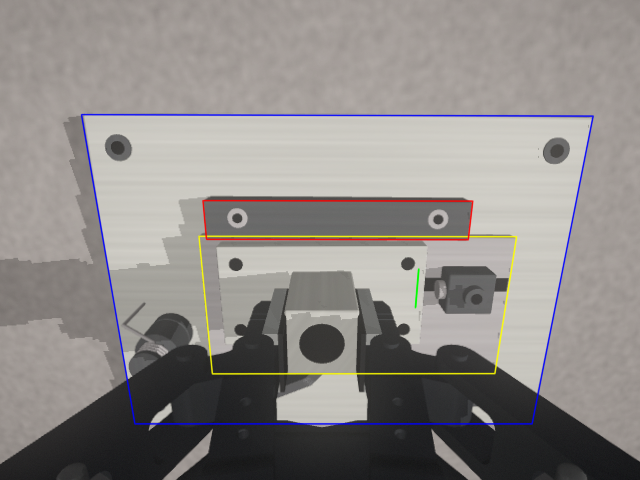

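```bash
python3 - <<'E'
from h import *
im=cv2.imread("pics/w7.png");cv2.imwrite("pics/w7z.png",cv2.resize(im[190:290,195:445],None,fx=3.2,fy=5,interpolation=2))
c=env.calibration("wrist");z=env.observe()["ee_pos"][2]-191.5
for n,uv,zz in(("TL",(218,247),z+8),("TR",(426,247),z+8),("BL",(218,242),z),("BR",(427,242),z),("fenceL",(206,239),23),("fenceR",(470,240),23),("button",(435,290),24)): print(n,w2n(p2w(c,[uv],zz)[0]).round(1))
E
```

```text
TL [30.  51.3]
TR [ 30.2 -37.4]
BL [29.7 53.4]
BR [ 29.9 -40. ]
fenceL [29.8 60. ]
fenceR [ 29.5 -61.1]
button [  4.9 -46.8]
```

View pics/w7z.png

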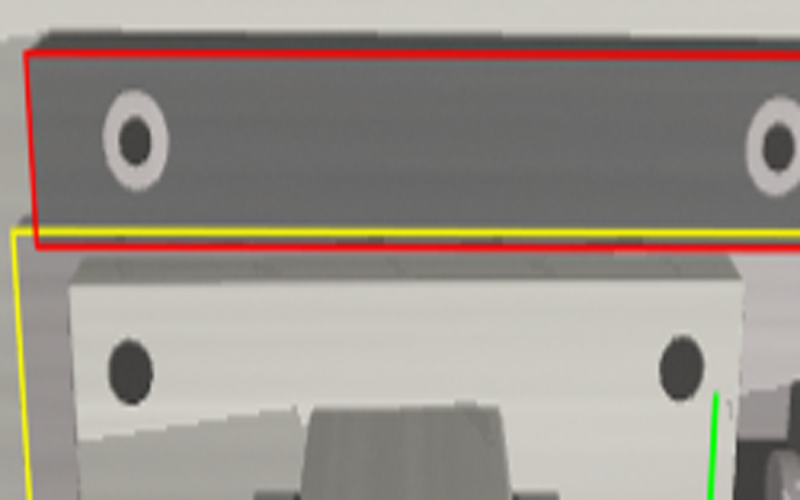

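>>> {"method": "arm_command", "body": {
  "jaw": [0, 0, 0, 0, 0],
  "slide": [
    [-0.002, 0, 0],
    [-0.004, 0, 0],
    [-0.005, 0, 0],
    [-0.005, 0, 0.002],
    [-0.005, 0, 0.004]
  ],
  "dr": [
    [0, 0, 0],
    [0, 0, 0],
    [0, 0, 0],
    [0, 0, 0],
    [0, 0, 0]
  ]
}}

```text
time_s: 10.1
ee_pos: [518.9, -224.3, 217.9]
ee_rot: [[0.985, -0.175, 0.01], [-0.175, -0.985, -0.003], [0.01, 0.002, -1.0]]
wrist_force: [6.4, -3.2, 2.4]
opening: 24.7
```

```bash
python3 st.py; python3 -c "
from ov import *
ov('wrist','pics/w8.png',(195,190,250,100),3.2)"
```

```text
t 10.1 nest tcp [4.62 7.09] z 217.93 F nest [ 6.86 -2.01] Fz 2.4 T [-1.128 -1.933  0.152] open 24.7 yaw -10.06
```

View pics/w8.png

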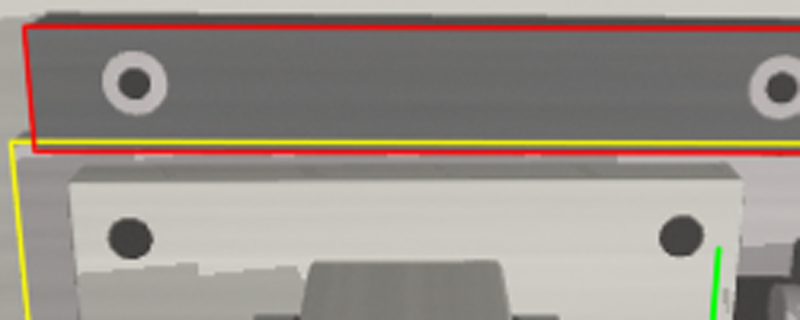

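>>> {"method": "arm_command", "body": {
  "jaw": [0, 0, 0, 0, 0],
  "slide": [
    [0, 0, 0.002],
    [0, 0, 0.004],
    [0, 0, 0.006],
    [0, 0, 0.007],
    [0, 0, 0.008]
  ],
  "dr": [
    [0, 0, 0],
    [0, 0, 0],
    [0, 0, 0],
    [0, 0, 0],
    [0, 0, 0]
  ]
}}

```text
time_s: 10.65
ee_pos: [519.1, -224.1, 214.1]
ee_rot: [[0.985, -0.175, 0.01], [-0.175, -0.985, -0.003], [0.011, 0.001, -1.0]]
wrist_force: [6.9, -2.7, 1.5]
opening: 24.7
```

```bash
python3 st.py
```

```text
t 10.65 nest tcp [4.72 7.4 ] z 214.11 F nest [ 7.3  -1.42] Fz 1.55 T [-0.689 -1.948  0.061] open 24.7 yaw -10.07
```

>>> {"method": "arm_command", "body": {
  "jaw": [0, 0, 0, 0, 0],
  "slide": [
    [0, 0, 0.001],
    [0, 0, 0.002],
    [0, 0, 0.003],
    [0, 0, 0.004],
    [0, 0, 0.004]
  ],
  "dr": [
    [0, 0, 0],
    [0, 0, 0],
    [0, 0, 0],
    [0, 0, 0],
    [0, 0, 0]
  ]
}}

```text
time_s: 11.15
ee_pos: [519.1, -224.0, 213.6]
ee_rot: [[0.985, -0.174, 0.011], [-0.174, -0.985, -0.003], [0.011, 0.001, -1.0]]
wrist_force: [4.2, -0.9, 10.5]
opening: 24.8
```

```bash
python3 st.py;python3 -c "
from ov import *
ov('wrist','pics/w9.png',(195,190,250,100),3.2)"
```

```text
t 11.15 nest tcp [4.73 7.49] z 213.62 F nest [ 4.27 -0.18] Fz 10.54 T [-0.325 -1.208  0.074] open 24.8 yaw -10.05
```

View pics/w9.png

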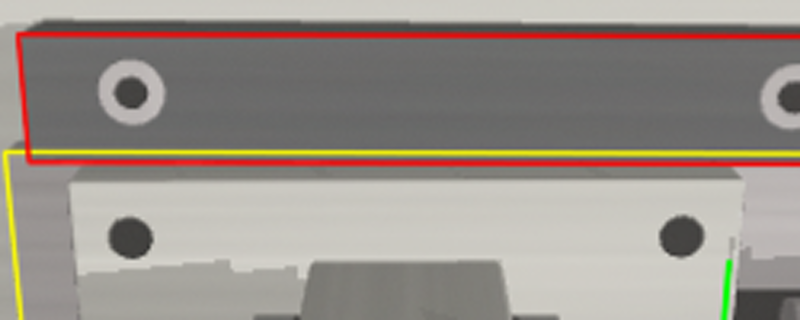

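Contact came 4 mm early, at the fence-top height: the flange's lower edge is catching on the fence. I'll lift 2 mm, draw back 3 mm more and lower again.

>>> {"method": "arm_command", "body": {
  "jaw": [0, 0, 0, 0, 0],
  "slide": [
    [0, 0, -0.003],
    [0, 0, -0.006],
    [-0.002, 0, -0.006],
    [-0.004, 0, -0.006],
    [-0.006, 0, -0.006]
  ],
  "dr": [
    [0, 0, 0],
    [0, 0, 0],
    [0, 0, 0],
    [0, 0, 0],
    [0, 0, 0]
  ]
}}

```text
time_s: 11.7
ee_pos: [515.9, -223.5, 214.4]
ee_rot: [[0.984, -0.175, 0.01], [-0.175, -0.985, -0.003], [0.01, 0.001, -1.0]]
wrist_force: [8.2, -3.3, -1.9]
opening: 24.3
```

```bash
python3 st.py;python3 -c "
from ov import *
ov('wrist','pics/w10.png')"
```

```text
t 11.7 nest tcp [1.47 7.35] z 214.36 F nest [ 8.61 -1.78] Fz -1.93 T [-1.022 -2.234  0.05 ] open 24.3 yaw -10.09
```

View pics/w10.png

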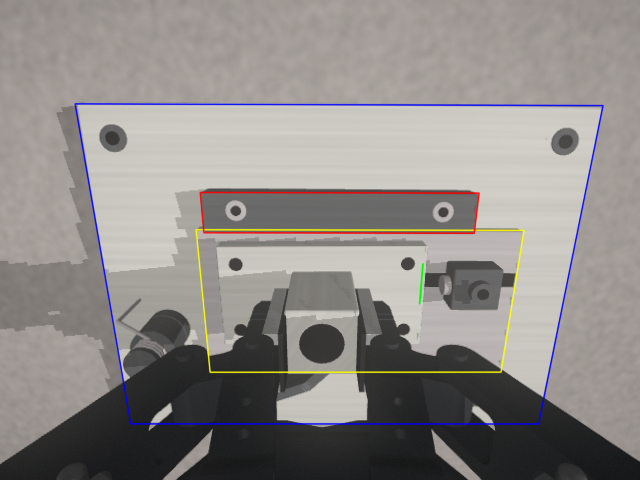

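A clear gap to the fence now shows (flange edge v=242, fence foot v≈233). Lowering.

>>> {"method": "arm_command", "body": {
  "jaw": [0, 0, 0, 0, 0],
  "slide": [
    [0, 0, 0.002],
    [0, 0, 0.004],
    [0, 0, 0.006],
    [0, 0, 0.008],
    [0, 0, 0.008]
  ],
  "dr": [
    [0, 0, 0],
    [0, 0, 0],
    [0, 0, 0],
    [0, 0, 0],
    [0, 0, 0]
  ]
}}

```text
time_s: 12.25
ee_pos: [516.4, -223.4, 211.0]
ee_rot: [[0.985, -0.175, 0.011], [-0.175, -0.985, -0.003], [0.011, 0.001, -1.0]]
wrist_force: [7.0, -2.1, 0.2]
opening: 24.8
```

```bash
python3 st.py
```

```text
t 12.25 nest tcp [1.97 7.55] z 211.04 F nest [ 7.27 -0.78] Fz 0.16 T [-0.659 -2.183  0.128] open 24.8 yaw -10.06
```

>>> {"method": "arm_command", "body": {
  "jaw": [0, 0, 0, 0, 0],
  "slide": [
    [0, 0, 0.001],
    [0, 0, 0.001],
    [0, 0, 0.002],
    [0, 0, 0.002],
    [0, 0, 0.002]
  ],
  "dr": [
    [0, 0, 0],
    [0, 0, 0],
    [0, 0, 0],
    [0, 0, 0],
    [0, 0, 0]
  ]
}}

```text
time_s: 12.75
ee_pos: [516.4, -223.4, 210.1]
ee_rot: [[0.985, -0.175, 0.011], [-0.175, -0.985, -0.003], [0.012, 0.001, -1.0]]
wrist_force: [8.0, -1.9, 0.9]
opening: 24.7
```

```bash
python3 st.py
```

```text
t 12.75 nest tcp [1.99 7.59] z 210.09 F nest [ 8.18 -0.47] Fz 0.88 T [-0.544 -2.137  0.043] open 24.7 yaw -10.06
```

>>> {"method": "arm_command", "body": {
  "jaw": [0, 0, 0, 0, 0],
  "slide": [
    [0, 0, 0.001],
    [0, 0, 0.001],
    [0, 0, 0.0015],
    [0, 0, 0.0015],
    [0, 0, 0.0015]
  ],
  "dr": [
    [0, 0, 0],
    [0, 0, 0],
    [0, 0, 0],
    [0, 0, 0],
    [0, 0, 0]
  ]
}}

```text
time_s: 13.25
ee_pos: [516.5, -223.4, 209.8]
ee_rot: [[0.985, -0.175, 0.012], [-0.175, -0.985, -0.003], [0.012, 0.001, -1.0]]
wrist_force: [5.8, -1.0, 2.1]
opening: 24.7
```

```bash
python3 st.py
```

```text
t 13.25 nest tcp [2.08 7.58] z 209.76 F nest [5.91 0.03] Fz 2.09 T [-0.423 -2.002  0.063] open 24.7 yaw -10.05
```

>>> {"method": "arm_command", "body": {
  "jaw": [0, 0, 0, 0, 0],
  "slide": [
    [0, 0, 0.001],
    [0, 0, 0.001],
    [0, 0, 0.001],
    [0, 0, 0.001],
    [0, 0, 0.001]
  ],
  "dr": [
    [0, 0, 0],
    [0, 0, 0],
    [0, 0, 0],
    [0, 0, 0],
    [0, 0, 0]
  ]
}}

```text
time_s: 13.75
ee_pos: [516.5, -223.4, 209.7]
ee_rot: [[0.985, -0.174, 0.012], [-0.174, -0.985, -0.003], [0.012, 0.001, -1.0]]
wrist_force: [6.7, -0.8, 5.1]
opening: 24.5
```

```bash
python3 st.py
```

```text
t 13.75 nest tcp [2.11 7.58] z 209.68 F nest [6.75 0.36] Fz 5.05 T [-0.237 -1.735  0.06 ] open 24.5 yaw -10.05
```

On the pad (Fz has risen by 7 N). Now I ease it gripped to the fence, so the spring doesn't snap it there.

>>> {"method": "arm_command", "body": {
  "jaw": [0, 0, 0, 0, 0],
  "slide": [
    [0.001, 0, -0.001],
    [0.002, 0, -0.001],
    [0.003, 0, -0.001],
    [0.004, 0, -0.001],
    [0.004, 0, -0.001]
  ],
  "dr": [
    [0, 0, 0],
    [0, 0, 0],
    [0, 0, 0],
    [0, 0, 0],
    [0, 0, 0]
  ]
}}

```text
time_s: 14.25
ee_pos: [517.8, -223.6, 209.6]
ee_rot: [[0.985, -0.175, 0.009], [-0.175, -0.985, -0.002], [0.009, 0.001, -1.0]]
wrist_force: [6.3, 0.0, 4.9]
opening: 24.7
```

```bash
python3 st.py
```

```text
t 14.25 nest tcp [3.37 7.58] z 209.61 F nest [6.17 1.13] Fz 4.94 T [-0.103 -1.434  0.105] open 24.7 yaw -10.07
```

>>> {"method": "arm_command", "body": {
  "jaw": [0, 0, 0, 0, 0],
  "slide": [
    [0.0005, 0, 0],
    [0.001, 0, 0],
    [0.0015, 0, 0],
    [0.002, 0, 0],
    [0.002, 0, 0]
  ],
  "dr": [
    [0, 0, 0],
    [0, 0, 0],
    [0, 0, 0],
    [0, 0, 0],
    [0, 0, 0]
  ]
}}

```text
time_s: 14.75
ee_pos: [518.4, -223.8, 209.6]
ee_rot: [[0.985, -0.175, 0.008], [-0.175, -0.985, -0.002], [0.008, 0.001, -1.0]]
wrist_force: [4.3, 0.2, 6.0]
opening: 25.0
```

```bash
python3 st.py;python3 -c "
from ov import *
ov('wrist','pics/w11.png',(195,190,250,100),3.2)"
```

```text
t 14.75 nest tcp [4.04 7.58] z 209.58 F nest [4.16 0.96] Fz 6.02 T [ 0.06  -1.278  0.082] open 25.0 yaw -10.08
```

View pics/w11.png

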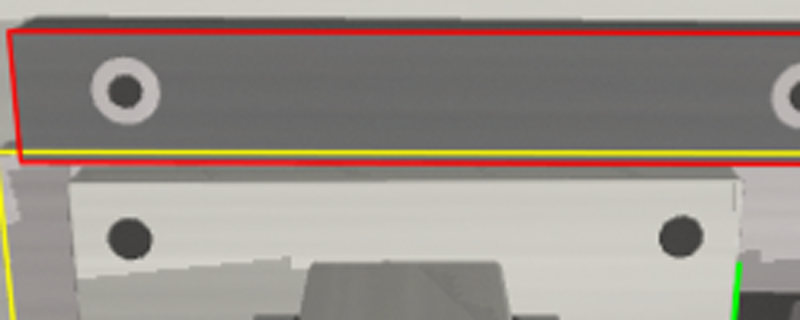

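>>> {"method": "arm_command", "body": {
  "jaw": [0, 0, 0, 0, 0],
  "slide": [
    [0.0005, 0, 0],
    [0.001, 0, 0],
    [0.0015, 0, 0],
    [0.002, 0, 0],
    [0.002, 0, 0]
  ],
  "dr": [
    [0, 0, 0],
    [0, 0, 0],
    [0, 0, 0],
    [0, 0, 0],
    [0, 0, 0]
  ]
}}

```text
time_s: 15.3
ee_pos: [519.3, -223.9, 209.5]
ee_rot: [[0.985, -0.175, 0.007], [-0.175, -0.985, -0.002], [0.008, 0.001, -1.0]]
wrist_force: [4.0, 0.2, 6.1]
opening: 24.9
```

```bash
python3 st.py
```

```text
t 15.3 nest tcp [4.91 7.6 ] z 209.54 F nest [3.9 0.9] Fz 6.12 T [ 0.081 -1.135  0.072] open 24.9 yaw -10.08
```

>>> {"method": "arm_command", "body": {
  "jaw": [0, 0, 0, 0, 0],
  "slide": [
    [0.0005, 0, 0],
    [0.001, 0, 0],
    [0.001, 0, 0],
    [0.001, 0, 0],
    [0.001, 0, 0]
  ],
  "dr": [
    [0, 0, 0],
    [0, 0, 0],
    [0, 0, 0],
    [0, 0, 0],
    [0, 0, 0]
  ]
}}

```text
time_s: 15.8
ee_pos: [519.5, -224.0, 209.5]
ee_rot: [[0.985, -0.175, 0.007], [-0.175, -0.985, -0.002], [0.007, 0.001, -1.0]]
wrist_force: [4.0, 0.4, 6.6]
opening: 24.9
```

```bash
python3 st.py
```

```text
t 15.8 nest tcp [5.12 7.57] z 209.52 F nest [3.85 1.07] Fz 6.6 T [ 0.251 -0.982  0.055] open 24.9 yaw -10.09
```

>>> {"method": "arm_command", "body": {
  "jaw": [0, 0, 0, 0, 0],
  "slide": [
    [0.0005, 0, 0],
    [0.001, 0, 0],
    [0.0015, 0, 0],
    [0.002, 0, 0],
    [0.002, 0, 0]
  ],
  "dr": [
    [0, 0, 0],
    [0, 0, 0],
    [0, 0, 0],
    [0, 0, 0],
    [0, 0, 0]
  ]
}}

```text
time_s: 16.3
ee_pos: [519.9, -224.0, 209.5]
ee_rot: [[0.985, -0.175, 0.005], [-0.175, -0.985, -0.002], [0.005, 0.001, -1.0]]
wrist_force: [2.4, 1.5, 7.9]
opening: 24.6
```

```bash
python3 st.py
```

```text
t 16.3 nest tcp [5.59 7.58] z 209.45 F nest [2.14 1.95] Fz 7.94 T [ 0.364 -0.52   0.136] open 24.6 yaw -10.09
```

>>> {"method": "arm_command", "body": {
  "jaw": [0, 0, 0, 0, 0],
  "slide": [
    [0.0005, 0, 0],
    [0.001, 0, 0],
    [0.001, 0, 0],
    [0.001, 0, 0],
    [0.001, 0, 0]
  ],
  "dr": [
    [0, 0, 0],
    [0, 0, 0],
    [0, 0, 0],
    [0, 0, 0],
    [0, 0, 0]
  ]
}}

```text
time_s: 16.8
ee_pos: [520.1, -224.1, 209.4]
ee_rot: [[0.984, -0.175, 0.004], [-0.175, -0.985, -0.001], [0.004, 0.001, -1.0]]
wrist_force: [1.8, 0.2, 8.7]
opening: 24.2
```

```bash
python3 st.py;python3 -c "
from ov import *
ov('wrist','pics/w12.png',(195,190,250,100),3.2)"
```

```text
t 16.8 nest tcp [5.79 7.57] z 209.45 F nest [1.76 0.51] Fz 8.75 T [ 0.422 -0.309  0.132] open 24.2 yaw -10.1
```

View pics/w12.png

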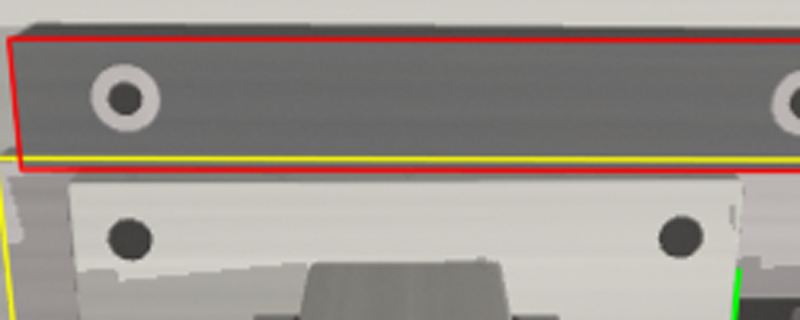

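```bash
python3 - <<'E'
from h import *
c=env.calibration("wrist")
for v in (181,):
  for u in (100,700): print("top edge",w2n(p2w(c,[((u+.5)/3.2-.5+195,(v+.5)/3.2-.5+190)],26)[0]).round(2))
for v in(173,176): print("fence edge",w2n(p2w(c,[((400+.5)/3.2-.5+195,(v+.5)/3.2-.5+190)],23)[0]).round(2))
im=cv2.imread("pics/w12.png");cv2.imwrite("pics/w12z.png",cv2.resize(im[140:200,0:400],None,fx=2,fy=6,interpolation=2))
E
```

```text
top edge [29.32 48.54]
top edge [ 29.47 -31.23]
fence edge [29.55  8.67]
fence edge [29.12  8.67]
```

View pics/w12z.png

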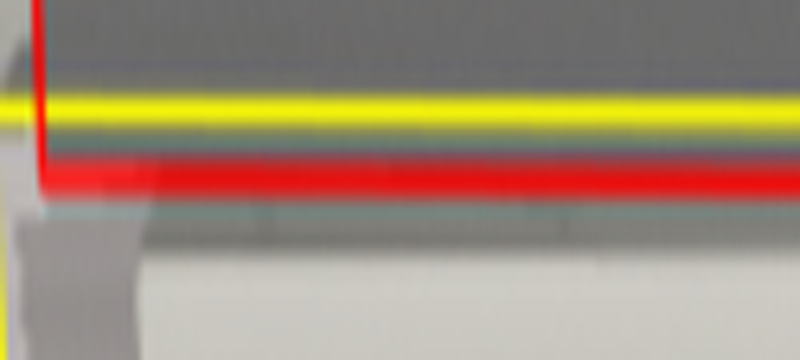

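Flange edge and fence face agree to 0.2 mm, and the side force has gone over to the fence. I'll relieve the down-force and open the jaws just a little.

>>> {"method": "arm_command", "body": {
  "jaw": [0, 0, 0, 36, 36],
  "slide": [
    [0.0005, 0, -0.001],
    [0.0005, 0, -0.002],
    [0.0005, 0, -0.002],
    [0.0005, 0, -0.002],
    [0.0005, 0, -0.002]
  ],
  "dr": [
    [0, 0, 0],
    [0, 0, 0],
    [0, 0, 0],
    [0, 0, 0],
    [0, 0, 0]
  ]
}}

```text
time_s: 17.35
ee_pos: [518.0, -224.0, 206.9]
ee_rot: [[0.984, -0.178, -0.004], [-0.178, -0.984, 0.001], [-0.004, -0.0, -1.0]]
wrist_force: [-0.4, -0.2, 0.9]
opening: 30.9
```

```bash
python3 st.py;python3 -c "
from ov import *
ov('wrist','pics/w13.png')"
```

```text
t 17.35 nest tcp [3.69 7.29] z 206.92 F nest [-0.32 -0.21] Fz 0.86 T [ 0.009 -0.017  0.024] open 30.9 yaw -10.25
```

View pics/w13.png

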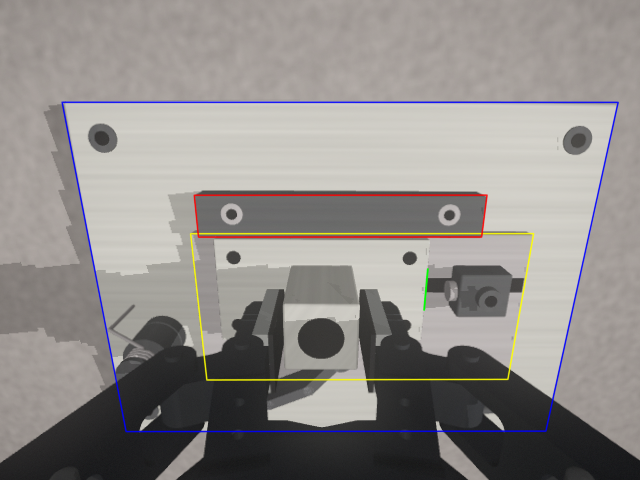

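Released: wrist forces are near zero, and the part lies on the fence with the arm on it. I'll raise 2 mm, centre on the boss, then push in -y with the loose jaw.

>>> {"method": "arm_command", "body": {
  "jaw": [36, 36, 36, 36, 36],
  "slide": [
    [0, 0, -0.004],
    [0.003, 0, -0.005],
    [0.005, 0.001, -0.005],
    [0.005, 0.003, -0.005],
    [0.005, 0.004, -0.005]
  ],
  "dr": [
    [0, 0, 0],
    [0, 0, 0],
    [0, 0, 0],
    [0, 0, 0],
    [0, 0, 0]
  ]
}}

```text
time_s: 17.9
ee_pos: [521.4, -226.6, 210.2]
ee_rot: [[0.984, -0.177, -0.0], [-0.177, -0.984, 0.0], [-0.0, -0.0, -1.0]]
wrist_force: [-0.7, -0.3, 0.0]
opening: 30.8
```

```bash
python3 st.py
```

```text
t 17.9 nest tcp [7.44 5.27] z 210.16 F nest [-0.69 -0.4 ] Fz 0.0 T [-0.064  0.042  0.   ] open 30.8 yaw -10.21
```

>>> {"method": "arm_command", "body": {
  "jaw": [36, 36, 36, 36, 36],
  "slide": [
    [0, 0.001, 0],
    [0, 0.002, 0],
    [0, 0.003, 0],
    [0, 0.004, 0],
    [0, 0.004, 0]
  ],
  "dr": [
    [0, 0, 0],
    [0, 0, 0],
    [0, 0, 0],
    [0, 0, 0],
    [0, 0, 0]
  ]
}}

```text
time_s: 18.4
ee_pos: [521.2, -227.4, 210.3]
ee_rot: [[0.984, -0.177, 0.0], [-0.177, -0.984, 0.001], [0.0, -0.001, -1.0]]
wrist_force: [2.1, 7.1, 1.7]
opening: 30.7
```

```bash
python3 st.py
```

```text
t 18.4 nest tcp [7.43 4.45] z 210.26 F nest [0.79 7.34] Fz 1.74 T [ 2.077 -0.264 -0.031] open 30.7 yaw -10.21
```

>>> {"method": "arm_command", "body": {
  "jaw": [36, 36, 36, 36, 36],
  "slide": [
    [0, 0.001, 0],
    [0, 0.002, 0],
    [0, 0.003, 0],
    [0, 0.004, 0],
    [0, 0.004, 0]
  ],
  "dr": [
    [0, 0, 0],
    [0, 0, 0],
    [0, 0, 0],
    [0, 0, 0],
    [0, 0, 0]
  ]
}}

```text
time_s: 18.9
ee_pos: [521.0, -228.7, 210.4]
ee_rot: [[0.984, -0.177, 0.001], [-0.177, -0.984, 0.002], [0.0, -0.002, -1.0]]
wrist_force: [1.3, 11.6, 3.5]
opening: 30.9
```

```bash
python3 st.py
```

```text
t 18.9 nest tcp [7.43 3.13] z 210.45 F nest [-0.78 11.6 ] Fz 3.52 T [ 3.261 -0.171 -0.05 ] open 30.9 yaw -10.2
```

>>> {"method": "arm_command", "body": {
  "jaw": [36, 36, 36, 36, 36],
  "slide": [
    [0, 0.001, 0],
    [0, 0.002, 0],
    [0, 0.003, 0],
    [0, 0.004, 0],
    [0, 0.004, 0]
  ],
  "dr": [
    [0, 0, 0],
    [0, 0, 0],
    [0, 0, 0],
    [0, 0, 0],
    [0, 0, 0]
  ]
}}

```text
time_s: 19.4
ee_pos: [520.6, -230.7, 210.5]
ee_rot: [[0.984, -0.177, 0.001], [-0.177, -0.984, 0.002], [0.0, -0.002, -1.0]]
wrist_force: [0.2, 11.5, 3.9]
opening: 30.4
```

```bash
python3 st.py;python3 -c "
from ov import *
ov('wrist','pics/w14.png')"
```

```text
t 19.4 nest tcp [7.41 1.18] z 210.51 F nest [-1.88 11.33] Fz 3.88 T [ 3.305 -0.188 -0.069] open 30.4 yaw -10.2
```

View pics/w14.png

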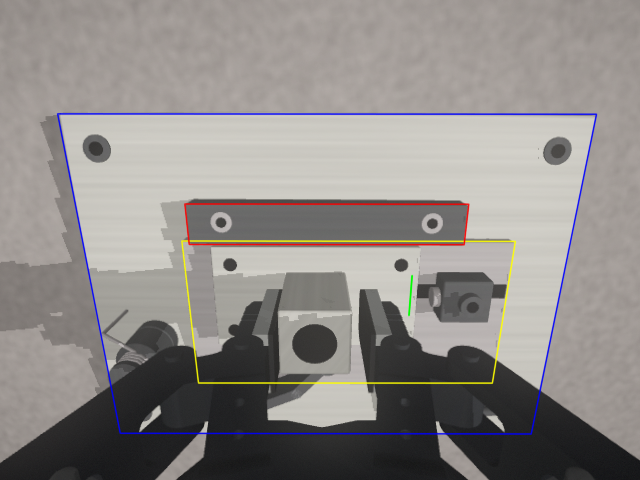

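Sliding at a steady ~11.5 N of friction. The button (433,297) is still ahead of the flange end (418,300).

>>> {"method": "arm_command", "body": {
  "jaw": [36, 36, 36, 36, 36],
  "slide": [
    [0, 0.001, 0],
    [0, 0.002, 0],
    [0, 0.003, 0],
    [0, 0.004, 0],
    [0, 0.005, 0]
  ],
  "dr": [
    [0, 0, 0],
    [0, 0, 0],
    [0, 0, 0],
    [0, 0, 0],
    [0, 0, 0]
  ]
}}

```text
time_s: 19.95
ee_pos: [520.2, -233.0, 210.5]
ee_rot: [[0.984, -0.177, 0.001], [-0.177, -0.984, 0.002], [0.0, -0.002, -1.0]]
wrist_force: [1.2, 10.5, 2.8]
opening: 30.8
```

```bash
python3 st.py
```

```text
t 19.95 nest tcp [ 7.4  -1.21] z 210.48 F nest [-0.71 10.57] Fz 2.82 T [ 3.505 -0.16  -0.034] open 30.8 yaw -10.19
```

>>> {"method": "arm_command", "body": {
  "jaw": [36, 36, 36, 36, 36],
  "slide": [
    [0, 0.0007, 0],
    [0, 0.0014, 0],
    [0, 0.002, 0],
    [0, 0.002, 0],
    [0, 0.002, 0]
  ],
  "dr": [
    [0, 0, 0],
    [0, 0, 0],
    [0, 0, 0],
    [0, 0, 0],
    [0, 0, 0]
  ]
}}

```text
time_s: 20.45
ee_pos: [520.0, -234.0, 210.5]
ee_rot: [[0.984, -0.177, 0.0], [-0.177, -0.984, 0.002], [0.0, -0.002, -1.0]]
wrist_force: [0.7, 11.2, 3.1]
opening: 30.9
```

```bash
python3 st.py;python3 -c "
from ov import *
ov('wrist','pics/w15.png',(195,190,320,180),2.4)"
```

```text
t 20.45 nest tcp [ 7.4  -2.27] z 210.49 F nest [-1.27 11.19] Fz 3.09 T [ 3.324 -0.172 -0.024] open 30.9 yaw -10.19
```

View pics/w15.png

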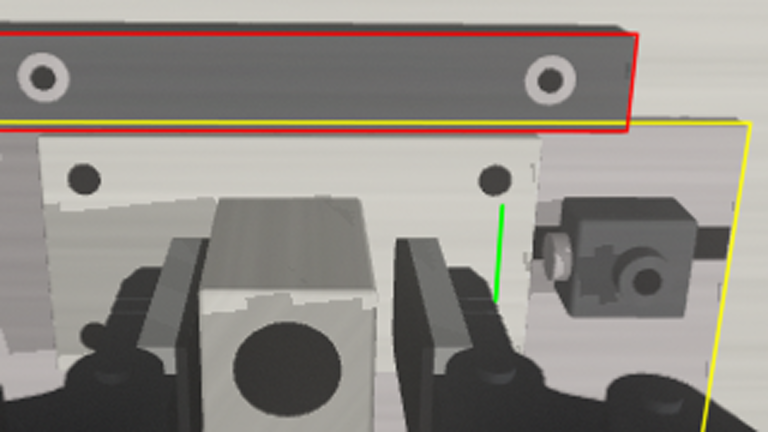

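About 2–3 mm remains to the button. Small steps now.

>>> {"method": "arm_command", "body": {
  "jaw": [36, 36, 36, 36, 36],
  "slide": [
    [0, 0.0005, 0],
    [0, 0.001, 0],
    [0, 0.0015, 0],
    [0, 0.002, 0],
    [0, 0.002, 0]
  ],
  "dr": [
    [0, 0, 0],
    [0, 0, 0],
    [0, 0, 0],
    [0, 0, 0],
    [0, 0, 0]
  ]
}}

```text
time_s: 21.0
ee_pos: [519.8, -235.0, 210.5]
ee_rot: [[0.984, -0.177, 0.001], [-0.177, -0.984, 0.002], [0.0, -0.002, -1.0]]
wrist_force: [0.7, 11.8, 3.6]
opening: 30.9
```

```bash
python3 st.py
```

```text
t 21.0 nest tcp [ 7.42 -3.23] z 210.49 F nest [-1.39 11.73] Fz 3.65 T [ 3.473 -0.164 -0.007] open 30.9 yaw -10.19
```

>>> {"method": "arm_command", "body": {
  "jaw": [36, 36, 36, 36, 36],
  "slide": [
    [0, 0.0005, 0],
    [0, 0.001, 0],
    [0, 0.001, 0],
    [0, 0.001, 0],
    [0, 0.001, 0]
  ],
  "dr": [
    [0, 0, 0],
    [0, 0, 0],
    [0, 0, 0],
    [0, 0, 0],
    [0, 0, 0]
  ]
}}

```text
time_s: 21.5
ee_pos: [519.7, -235.5, 210.5]
ee_rot: [[0.984, -0.177, 0.001], [-0.177, -0.984, 0.002], [0.0, -0.002, -1.0]]
wrist_force: [-0.0, 10.9, 3.5]
opening: 30.7
```

```bash
python3 st.py
```

```text
t 21.5 nest tcp [ 7.4  -3.74] z 210.52 F nest [-1.96 10.73] Fz 3.52 T [ 3.435e+00 -1.240e-01 -1.000e-03] open 30.7 yaw -10.2
```

>>> {"method": "arm_command", "body": {
  "jaw": [36, 36, 36, 36, 36],
  "slide": [
    [0, 0.0005, 0],
    [0, 0.001, 0],
    [0, 0.001, 0],
    [0, 0.001, 0],
    [0, 0.001, 0]
  ],
  "dr": [
    [0, 0, 0],
    [0, 0, 0],
    [0, 0, 0],
    [0, 0, 0],
    [0, 0, 0]
  ]
}}

```text
time_s: 22.0
ee_pos: [519.6, -235.9, 210.5]
ee_rot: [[0.984, -0.177, 0.001], [-0.177, -0.984, 0.002], [0.0, -0.002, -1.0]]
wrist_force: [0.5, 13.0, 2.7]
opening: 30.8
```

```bash
python3 st.py
```

```text
t 22.0 nest tcp [ 7.4 -4.2] z 210.5 F nest [-1.85 12.86] Fz 2.66 T [ 3.503 -0.17  -0.019] open 30.8 yaw -10.2
```

>>> {"method": "arm_command", "body": {
  "jaw": [36, 36, 36, 36, 36],
  "slide": [
    [0, 0.0005, 0],
    [0, 0.001, 0],
    [0, 0.001, 0],
    [0, 0.001, 0],
    [0, 0.001, 0]
  ],
  "dr": [
    [0, 0, 0],
    [0, 0, 0],
    [0, 0, 0],
    [0, 0, 0],
    [0, 0, 0]
  ]
}}

```text
time_s: 22.5
ee_pos: [519.6, -236.5, 210.5]
ee_rot: [[0.984, -0.177, 0.001], [-0.177, -0.984, 0.002], [0.0, -0.002, -1.0]]
wrist_force: [1.0, 11.3, 2.9]
opening: 30.6
```

```bash
python3 st.py
```

```text
t 22.5 nest tcp [ 7.42 -4.74] z 210.51 F nest [-0.99 11.25] Fz 2.93 T [ 3.492 -0.128 -0.07 ] open 30.6 yaw -10.19
```

>>> {"method": "arm_command", "body": {
  "jaw": [36, 36, 36, 36, 36],
  "slide": [
    [0, 0.0005, 0],
    [0, 0.001, 0],
    [0, 0.001, 0],
    [0, 0.001, 0],
    [0, 0.001, 0]
  ],
  "dr": [
    [0, 0, 0],
    [0, 0, 0],
    [0, 0, 0],
    [0, 0, 0],
    [0, 0, 0]
  ]
}}

```text
time_s: 23.0
ee_pos: [519.5, -237.0, 210.5]
ee_rot: [[0.984, -0.177, 0.001], [-0.177, -0.984, 0.002], [0.0, -0.002, -1.0]]
wrist_force: [0.6, 12.1, 4.6]
opening: 30.7
```

```bash
python3 st.py;python3 -c "
from ov import *
ov('wrist','pics/w16.png',(195,190,320,180),2.4)"
```

```text
t 23.0 nest tcp [ 7.43 -5.24] z 210.52 F nest [-1.54 12.02] Fz 4.63 T [ 3.405 -0.17  -0.062] open 30.7 yaw -10.19
```

View pics/w16.png

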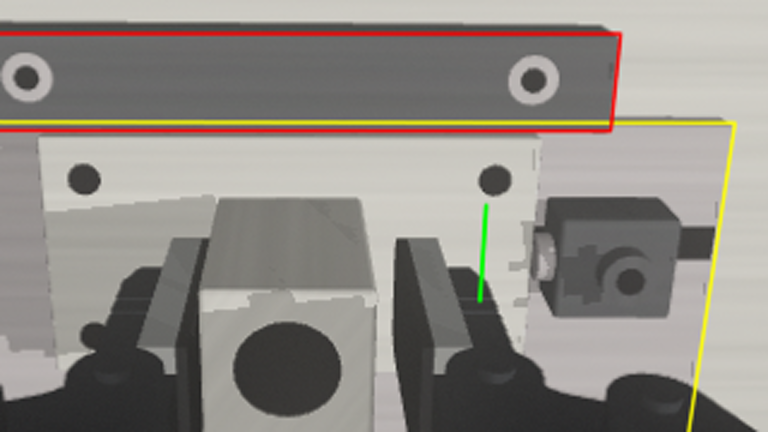

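>>> {"method": "arm_command", "body": {
  "jaw": [36, 36, 36, 36, 36],
  "slide": [
    [0, 0.0005, 0],
    [0, 0.001, 0],
    [0, 0.001, 0],
    [0, 0.001, 0],
    [0, 0.001, 0]
  ],
  "dr": [
    [0, 0, 0],
    [0, 0, 0],
    [0, 0, 0],
    [0, 0, 0],
    [0, 0, 0]
  ]
}}

```text
time_s: 23.55
ee_pos: [519.4, -237.4, 210.5]
ee_rot: [[0.984, -0.177, 0.001], [-0.177, -0.984, 0.002], [0.0, -0.002, -1.0]]
wrist_force: [0.6, 12.4, 4.2]
opening: 30.7
```

```bash
python3 st.py
```

```text
t 23.55 nest tcp [ 7.41 -5.71] z 210.52 F nest [-1.64 12.31] Fz 4.19 T [ 3.45  -0.119  0.014] open 30.7 yaw -10.19
```

>>> {"method": "arm_command", "body": {
  "jaw": [36, 36, 36, 36, 36],
  "slide": [
    [0, 0.0005, 0],
    [0, 0.001, 0],
    [0, 0.001, 0],
    [0, 0.001, 0],
    [0, 0.001, 0]
  ],
  "dr": [
    [0, 0, 0],
    [0, 0, 0],
    [0, 0, 0],
    [0, 0, 0],
    [0, 0, 0]
  ]
}}

```text
time_s: 24.05
ee_pos: [519.3, -237.7, 210.5]
ee_rot: [[0.984, -0.177, 0.001], [-0.177, -0.984, 0.003], [0.0, -0.003, -1.0]]
wrist_force: [0.6, 12.7, 4.1]
opening: 30.6
```

```bash
python3 st.py
```

```text
t 24.05 nest tcp [ 7.4  -6.01] z 210.49 F nest [-1.71 12.64] Fz 4.14 T [ 3.809 -0.219 -0.103] open 30.6 yaw -10.2
```

Tool motion is dropping and torque rising, so it is touching the stop. I'll add load in half-millimetre steps.

>>> {"method": "arm_command", "body": {
  "jaw": [36, 36, 36, 36, 36],
  "slide": [
    [0, 0.0005, 0],
    [0, 0.001, 0],
    [0, 0.001, 0],
    [0, 0.001, 0],
    [0, 0.001, 0]
  ],
  "dr": [
    [0, 0, 0],
    [0, 0, 0],
    [0, 0, 0],
    [0, 0, 0],
    [0, 0, 0]
  ]
}}

```text
time_s: 24.55
ee_pos: [519.3, -237.9, 210.5]
ee_rot: [[0.984, -0.177, 0.001], [-0.177, -0.984, 0.003], [0.0, -0.003, -1.0]]
wrist_force: [0.3, 14.0, 4.5]
opening: 30.5
```

```bash
python3 st.py
```

```text
t 24.55 nest tcp [ 7.38 -6.18] z 210.49 F nest [-2.19 13.85] Fz 4.47 T [ 4.389 -0.19  -0.028] open 30.5 yaw -10.2
```

>>> {"method": "arm_command", "body": {
  "jaw": [36, 36, 36, 36, 36],
  "slide": [
    [0, 0.0005, 0],
    [0, 0.0007, 0],
    [0, 0.0007, 0],
    [0, 0.0007, 0],
    [0, 0.0007, 0]
  ],
  "dr": [
    [0, 0, 0],
    [0, 0, 0],
    [0, 0, 0],
    [0, 0, 0],
    [0, 0, 0]
  ]
}}

```text
time_s: 25.05
ee_pos: [519.3, -238.0, 210.5]
ee_rot: [[0.984, -0.177, 0.001], [-0.177, -0.984, 0.003], [0.0, -0.003, -1.0]]
wrist_force: [0.6, 16.3, 4.1]
opening: 31.1
```

```bash
python3 st.py
```

```text
t 25.05 nest tcp [ 7.39 -6.25] z 210.53 F nest [-2.33 16.12] Fz 4.14 T [ 4.763 -0.258 -0.061] open 31.1 yaw -10.2
```

>>> {"method": "arm_command", "body": {
  "jaw": [36, 36, 36, 36, 36],
  "slide": [
    [0, 0.0005, 0],
    [0, 0.001, 0],
    [0, 0.001, 0],
    [0, 0.001, 0],
    [0, 0.001, 0]
  ],
  "dr": [
    [0, 0, 0],
    [0, 0, 0],
    [0, 0, 0],
    [0, 0, 0],
    [0, 0, 0]
  ]
}}

```text
time_s: 25.55
ee_pos: [519.2, -238.1, 210.5]
ee_rot: [[0.984, -0.177, 0.001], [-0.177, -0.984, 0.004], [0.0, -0.004, -1.0]]
wrist_force: [0.7, 18.8, 5.2]
opening: 31.0
```

```bash
python3 st.py;python3 -c "
from ov import *
ov('wrist','pics/w17.png',(195,190,320,180),2.4)"
```

```text
t 25.55 nest tcp [ 7.38 -6.37] z 210.5 F nest [-2.65 18.66] Fz 5.25 T [ 5.314 -0.328 -0.087] open 31.0 yaw -10.2
```

View pics/w17.png

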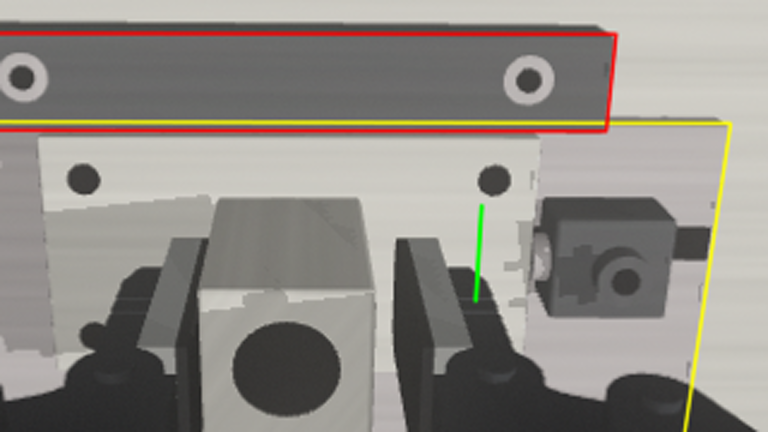

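Bears on the stop at roughly 6–7 N (friction ~11.5 N plus that). Backing off, opening, rising.

>>> {"method": "arm_command", "body": {
  "jaw": [36, 36, 36, 36, 36],
  "slide": [
    [0, 0, 0],
    [0, -0.002, 0],
    [0, -0.004, 0],
    [0, -0.006, 0],
    [0, -0.008, 0]
  ],
  "dr": [
    [0, 0, 0],
    [0, 0, 0],
    [0, 0, 0],
    [0, 0, 0],
    [0, 0, 0]
  ]
}}

```text
time_s: 26.1
ee_pos: [519.5, -236.9, 210.4]
ee_rot: [[0.984, -0.176, -0.0], [-0.176, -0.984, -0.0], [-0.0, 0.0, -1.0]]
wrist_force: [-0.5, 0.3, 0.1]
opening: 30.6
```

```bash
python3 st.py;python3 -c "
from ov import *
ov('wrist','pics/w18.png',(195,190,320,180),2.4)"
```

```text
t 26.1 nest tcp [ 7.48 -5.19] z 210.41 F nest [-0.55  0.23] Fz 0.05 T [0.003 0.069 0.063] open 30.6 yaw -10.16
```

View pics/w18.png

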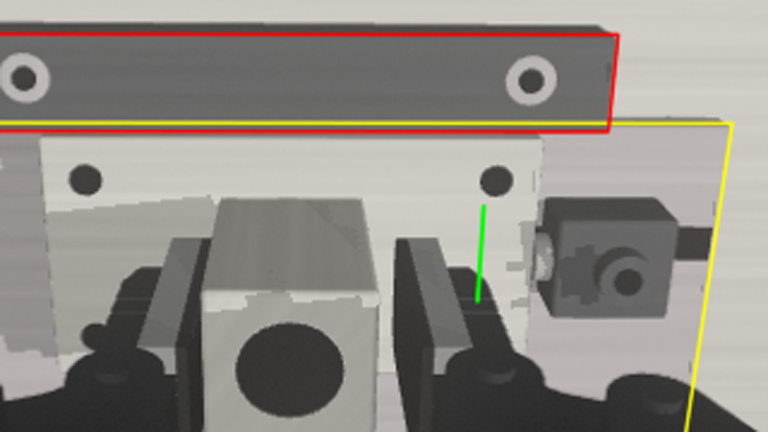

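>>> {"method": "arm_command", "body": {
  "jaw": [45, 50, 55, 55, 55],
  "slide": [
    [0, 0, 0],
    [0, 0, 0],
    [0, 0, -0.005],
    [0, 0, -0.03],
    [0, 0, -0.08]
  ],
  "dr": [
    [0, 0, 0],
    [0, 0, 0],
    [0, 0, 0],
    [0, 0, 0],
    [0, 0, 0]
  ]
}}

```text
time_s: 26.65
ee_pos: [518.9, -237.3, 249.7]
ee_rot: [[0.984, -0.178, -0.004], [-0.178, -0.984, 0.001], [-0.004, -0.0, -1.0]]
wrist_force: [0.3, 0.1, -0.6]
opening: 46.9
```

>>> {"method": "arm_command", "body": {
  "jaw": [55, 55, 55, 55, 55],
  "slide": [
    [0, 0, -0.08],
    [-0.06, 0, -0.12],
    [-0.12, 0, -0.12],
    [-0.12, 0, -0.12],
    [-0.12, 0, -0.12]
  ],
  "dr": [
    [0, 0, 0],
    [0, 0, 0],
    [0, 0, 0],
    [0, 0, 0],
    [0, 0, 0]
  ]
}}

```text
time_s: 27.15
ee_pos: [460.1, -226.7, 311.6]
ee_rot: [[0.984, -0.177, 0.002], [-0.177, -0.984, -0.001], [0.002, 0.0, -1.0]]
wrist_force: [0.5, 0.1, 0.9]
opening: 47.1
```

```bash
python3 st.py;python3 -c "
from ov import *
ov('wrist','pics/w19.png'); ov('scene','pics/s19.png',(80,190,180,130),4.4)
cv2.imwrite('pics/t19.png',env.capture('top'))"
```

```text
t 27.15 nest tcp [-52.85  -5.65] z 311.63 F nest [0.45 0.17] Fz 0.94 T [-0.023 -0.044 -0.04 ] open 47.1 yaw -10.2
```

View pics/w19.png

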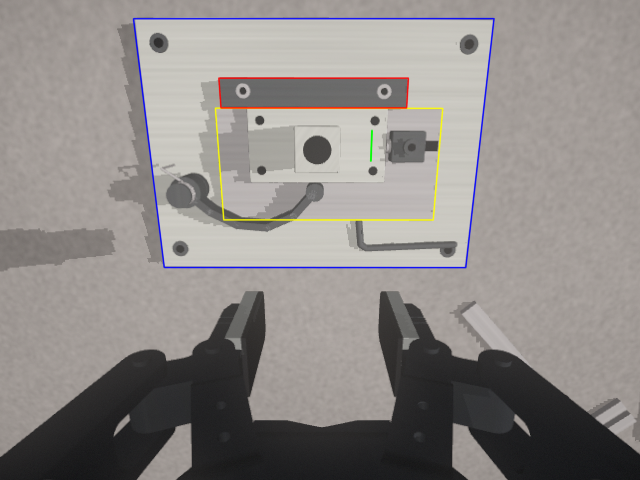

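View pics/s19.png

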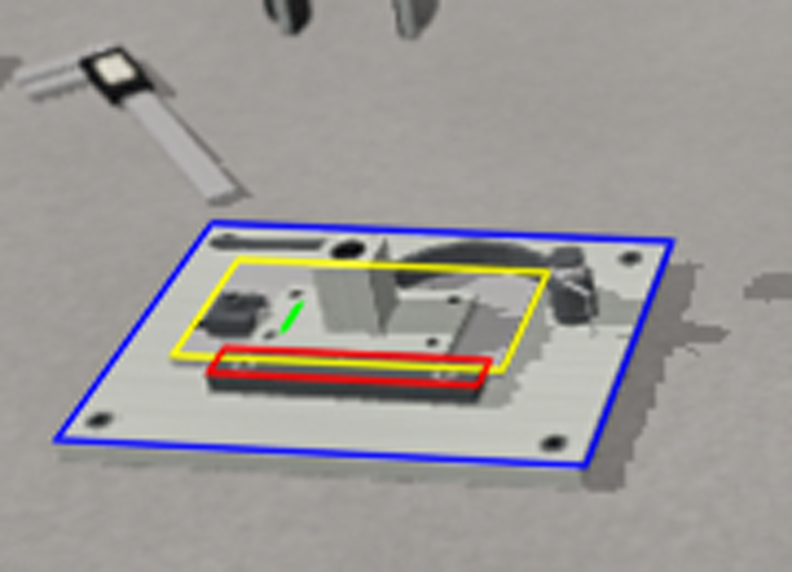

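View pics/t19.png

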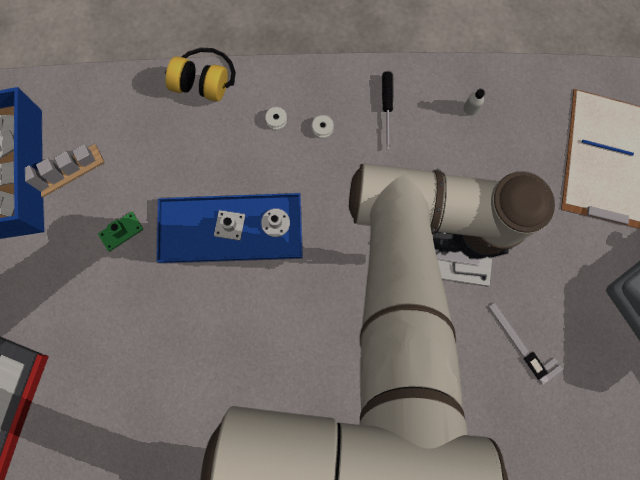

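```bash
python3 - <<'E'
from h import *
im=env.capture("wrist");c=env.calibration("wrist")
cv2.imwrite("pics/w20.png",cv2.resize(im[70:210,200:450],None,fx=3.2,fy=4,interpolation=2)); print(env.observe()["wrist_force"],env.observe()["time_s"])
E
```

```text
[0.32835129 1.11995352 0.99221861] 27.35
```

View pics/w20.png

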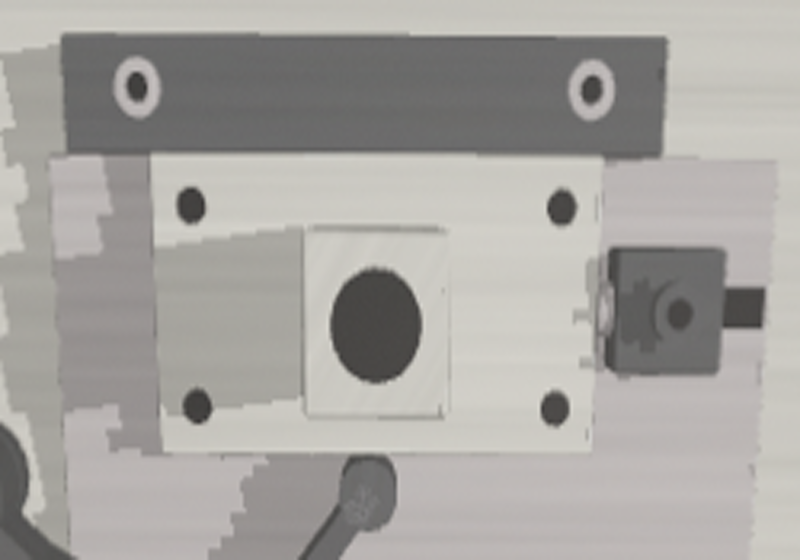

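The flange lies parallel to and on the fence, its end meets the button at (600,310), and the nose presses it at (370,475). The key has not moved and the tool is clear.

```bash
python3 -c "
from cell import env
print(env.finish_job())"
```

```text
the job is handed in; nothing more can be done
None
```

The oblong part is in the nest, lying flat on the pad. It sits against the fence and the end stop, with the sprung arm pressing on it. I handed the job in after about 27 s of the 72 s allowed; no verdict was reported.

**What I did:** I gripped the part by its boss and used its long edge to draw the arm back. I then lowered it onto the pad and eased it, still gripped, to the fence. With the jaws slightly open, I slid it along the fence with one finger until it bore on the stop, then backed off.

**Forces, inferred from the wrist readings:**

| Load | Estimate | Limit |
|---|---|---|
| Arm drawn back | about 9 N | 15 N |
| End stop | about 6–7 N on top of roughly 11.5 N sliding friction | 15 N |
| Pad and fence | about 12–13 N at most (upward force plus the part's weight) | 25 N |

**Last checks:**
- **Part:** the wrist picture shows no visible gap at the fence or stop, and the arm's nose on the long edge. I did not measure the arm's pressure after letting go.
- **Clearance:** the tool is clear of everything, with wrist force near zero.
- **Bystanders:** the two other parts, the key and the green look-alike look unmoved.

**What did not go as planned:**
- **Fence top:** on the first lowering the part's edge came down on the top of the fence at about 12 N. I lifted it 1–2 mm, drew the arm back about 3 mm more and lowered it again.
- **Stop position:** my first reading of the stop from the overhead camera was about 10 mm out, because I took a dark strip beside the button for its face. I corrected it from the wrist camera before setting the part down.

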